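Unstack a flange kit and set up two socket-weld joints

ROBOT

A 6-joint arm with a two-finger parallel gripper is mounted at the origin on a cart in front of the work surface, level with it; the furniture and walls round the work are solid. World frame = base frame: x ahead of the robot, y to its left, z up, the work surface at z = 0. Lengths are in m, angles in rad, forces in N, time in s.
With the tool pointing down it reaches from about 0.325 to 0.9 m from the base axis. Payload 6.1 kg.
Tool frame: the origin (TCP) lies midway between the tips of the shut fingers; the grasp point (between the pads) lies 19 mm behind it; x points along the fingers, y is the direction in which the jaws open and shut, and the axes are right-handed (so a half turn about x gives the same grasp; the last joint's range is limited). The gripper opens to 87 mm and grips with 3 to 60 N. Pads are 19 mm wide; open, the fingers measure 117 mm over their backs; the gripper's body (75 mm by 190 mm) begins 51 mm behind the grasp point.
Start: joints at [-1.234, 0.22, 1.526, -0, 1.395, -0.126], TCP at [0.279, -0.559, 0.223] pointing down, gripper open.
Joint ranges: [-2.98, 2.98], [-0.91, 2.08], [0.09, 2.57], [-1.24, 4.39], [0.2, 2.65], [-2.68, 2.68]. Speed limits (rad/s): [2.57, 2.57, 3.01, 3.14, 3.14, 3.14].

INTERFACE

Orientations are given as [roll, pitch, yaw] about the fixed x, y, z axes, in that order (R = Rz(yaw) Ry(pitch) Rx(roll)).
In Python, from station import env gives the robot as it stands.
- The arm moves only by the tool send_rows, never from a script. Its argument "deltas" is a list of rows, each a list of 5 numbers: the shift along the world's x, y, z in m, then the turn about the world's z in rad, then the closure, from -1 (fully open) to 1 (shut). A call has 1 to 10 rows; each row shifts and turns the pose as measured when the row begins; what a row does not reach is not made up. A row lasts 1/8 s, in which the tool goes at most 62.5 mm and 10.7 degrees, less where a joint would pass 70% of its speed; a pose out of reach is approached as far as the arm can. A call is refused whole if a number of a shift passes 0.0625 or a number of a turn 0.188, either way. A call with a gripper value outside its range is refused whole. The fingers move at their own pace and stop on an object; "squeeze" is the grip in N (left out, the last holds). Time passes only in rows, so rows that do not move let the fingers close. It gives the time, the measured TCP pose, the force and the opening at its end, in the units of the state.
- env.observe(): the state, without advancing time (a new reading comes with each control period).
- env.grab_frame(name): name is "side" or "top"; returns a dict with "frame" (400x640x3 uint8, red, green, blue), "z_map" (400x640 float32, m along the optical axis (not along the pixel's ray), 0 where there is no reading), "vfov" (degrees; the focal length in pixels is half the picture's height over the tangent of half this angle, whatever the lens; pixels are square), "cx", "cy" (the principal point, pixels), "dist" ([k1, k2, p1, p2, k3] as OpenCV has them; the pictures are not rectified), "camera_from_world" (4x4, takes a point from world to camera coordinates). Camera axes: x right, y up, looking along -z (the intrinsics and any distortion apply to the point x, -y, -z); pixel columns grow to the right and rows downward; lengths in m; the calibration is good to about 2 mm. A picture is of the moment at which its call begins.
- env.finish_job(): hands the job in, once; it reports no verdict.
The state is a dict: "time": time; "joint_positions": joint angles; "joint_vel": joint speeds; "tau": joint torques, N m; "tool_pos": TCP position; "orientation": TCP orientation; "force": force on the tool from outside, world axes, zero at the start; "ft_torque": the same for the moment, N m; "width": opening from 0.0 (shut) to 1.0 (fully open).
Only numpy, scipy, OpenCV 4.12 (cv2) and the standard library are available. Lean on these libraries where they do the work, as an engineer would, in place of code of your own. Each camera call takes 0.05 s, during which the arm holds its last target.

TASK

Get both pipe joints ready for tacking: take the stacked kit apart and set the big flange on the blue turntable and the small flange on the yellow one, hub up, each down flat over the brass centring plug; then stand the big pipe stub fully home in the big flange's socket and the small stub in the small flange's socket. The stub on top of the stack will have to stand aside on the bench until its flange is in place. Lower the parts, do not drop them, and leave the angle iron, the soapstone stick and the loose nut where they lie.

Things in the scene. Friction and masses are not known exactly. Their poses are not given: they have to be found in the camera images.
- big_flange_center (a point): Big steel socket-weld flange, hub up, bottom of the stack at the start. Plate 105 mm across, 10 mm thick, four bolt holes; hub 61 mm across, from 10 to 30 mm above the underside (grip across the hub, any direction). Bore 40 mm; in the hub a socket 52 mm wide from 16 mm above the underside up, mouth flared to 56 mm. 0.62 kg +-15 %. Point: on its axis, 15 mm above the underside; z up along the axis.
- small_flange_center (a point): Small steel socket-weld flange, hub up; starts lying on the big flange's hub, underside 30 mm above the bench. Plate 85 mm across, 10 mm thick; hub 33 mm across, from 10 to 28 mm above the underside (grip it there). Bore 17 mm; socket 28 mm wide from 14 mm above the underside up, mouth flared to 31 mm. 0.40 kg +-15 %. Point: on its axis, 14 mm above the underside; z up along the axis.
- big_stub_center (a point): Big pipe stub of dull brownish steel, standing on end: 48 mm outside, 40 mm inside, 55 mm long, 0.16 kg. Starts as the top of the stack: it stands on the small flange's plate, round that flange's hub, its lower end 40 mm above the bench. Bare bench to set it aside lies between the listed things. Point: on its axis at half length; z up along the axis.
- small_stub_center (a point): Small pipe stub of dark steel, standing on end on the bench by itself: 22 mm outside, 15 mm inside, 60 mm long, upper end bevelled, 0.09 kg. Point: on its axis at half length; z up along the axis.
- blue_table_top (a point): Weld turntable with blue base, fixed, does not turn: round steel faceplate 112 mm across, top 28 mm above the bench; base with a knob and an earth lug (up to 85 mm from the axis, below 20 mm). Brass centring plug for the big flange's bore: 37 mm across for 4 mm, then tapering to 22 mm, 11 mm high in all. Point: on the axis, on the faceplate's top face; z up.
- yellow_table_top (a point): Smaller weld turntable with yellow base, fixed, does not turn: faceplate 92 mm across, top 28 mm above the bench; base with a knob and an earth lug (up to 75 mm from the axis, below 20 mm). Brass centring plug for the small flange's bore: 14 mm across for 4 mm, then tapering to 5 mm, 11 mm high in all. Point: on the axis, on the faceplate's top face; z up.
- angle_iron: Bystander, not to be moved: short piece of welded grey angle iron, 42 x 55 x 42 mm, loose on the bench. The point is the middle of its underside.
- soapstone: Bystander, not to be moved: flat whitish stick of soapstone, 12 x 125 x 8 mm (long along y), loose on the bench. The point is the middle of its underside.
- hex_nut: Bystander, not to be moved: bright hexagon nut lying flat, 23 x 27 x 13 mm, loose on the bench. The point is the middle of its underside.
There are look-alikes about, which are no part of the job. What is shaped like the part that bears big_stub_center but green or red is not meant.

How it is judged:
By the outcome, as a careful person would: the job done as asked, in the order asked, and still so for the second after the job is handed in, with the robot touching nothing.
It also fails if it takes over 134 s, if anything falls off the work surface, if the arm or the gripper's body presses on something with over 40 N, if the wrist force passes 120 N, or if a joint passes its speed limit or range.

## Working session

There is one attempt and no reset: what is moved stays moved. The work goes in short steps, Python scripts to look and compute and a tool call to move; the robot and the scene stay as the last step left them, time stands still between calls to the robot, and variables do not carry over. Pictures are saved under pics/ and viewed, and the job is handed in when it is done.

Besides the shell and the picture viewer there is one more tool, called after "Call:" as name(argument=value, ...) on one line, values as JSON. send_rows: Moves the arm, as the interface text tells. Its arguments: {"type":"object","properties":{"deltas":{"type":"array","items":{"type":"array","items":{"type":"number"}}},"squeeze":{"type":"number"}},"required":["deltas"]}

```bash
mkdir -p pics; ls
cat > h.py <<'E'
import numpy as np, cv2
from station import env
def grab(n):
    f=env.grab_frame(n); f['name']=n
    H=f['frame'].shape[0]; fl=H/2/np.tan(np.radians(f['vfov'])/2)
    f['K']=np.array([[fl,0,f['cx']],[0,fl,f['cy']],[0,0,1]]); f['D']=np.array(f['dist'],float)
    return f
def save(f,p): cv2.imwrite(p,f['frame'][:,:,::-1])
def rays(f,uv):
    n=cv2.undistortPoints(np.array(uv,float).reshape(-1,1,2),f['K'],f['D']).reshape(-1,2)
    d=np.c_[n[:,0],-n[:,1],-np.ones(len(n))]
    T=np.array(f['camera_from_world']);R=T[:3,:3];o=-R.T@T[:3,3]
    return o,d@R
def onplane(f,uv,z):
    o,d=rays(f,uv); s=(z-o[2])/d[:,2]; return o+s[:,None]*d
def proj(f,P):
    T=np.array(f['camera_from_world']);P=np.atleast_2d(P);c=P@T[:3,:3].T+T[:3,3]
    q=np.c_[c[:,0],-c[:,1],-c[:,2]]
    return cv2.projectPoints(q,np.zeros(3),np.zeros(3),f['K'],f['D'])[0].reshape(-1,2)
def cloud(f):
    H,W=f['z_map'].shape; v,u=np.mgrid[:H,:W]
    o,d=rays(f,np.c_[u.ravel(),v.ravel()]); z=f['z_map'].ravel()
    P=o+d*z[:,None]; P[z==0]=np.nan
    return P.reshape(H,W,3)
E
python3 - <<'E'
from h import *
for n in('top','side'):
    f=grab(n); save(f,f'pics/{n}0.png'); T=np.array(f['camera_from_world']);print(n,f['vfov'],f['cx'],f['cy'],f['dist'],-T[:3,:3].T@T[:3,3])
    import pickle; pickle.dump(f,open(f'/tmp/{n}0.pkl','wb'))
print(env.observe())
E
```

```text
pics
top 42.44291564379482 330.5664177143506 204.29680467303115 [0.03965829 0.         0.         0.         0.        ] [ 0.28116436 -0.03449574  1.26690167]
side 57.79125478401225 312.84241134899526 203.69478266961093 [-0.02436245  0.          0.          0.          0.        ] [ 0.31427792 -0.92453246  0.46591882]
{'time': 0.1, 'joint_positions': array([-1.23407299e+00,  2.21183776e-01,  1.52752487e+00,  8.53223767e-07,
        1.39471715e+00, -1.26081813e-01]), 'joint_vel': array([ 0.0008839 , -0.00201031, -0.00137333,  0.00073543, -0.00063999,
       -0.0006047 ]), 'tau': array([ 6.19910552e-04, -4.95945132e+01, -3.88518655e+01,  7.01377541e-02,
        5.15610119e-02, -2.89814909e-05]), 'tool_pos': array([ 0.27885082, -0.55869561,  0.22150913]), 'orientation': array([-1.69733623,  1.56896317,  1.90706142]), 'force': array([ 0.07618484,  0.14189871, -1.02236517]), 'ft_torque': array([ 0.03749239, -0.0072462 ,  0.02948922]), 'width': 0.9999928724493117}
```

View pics/top0.png

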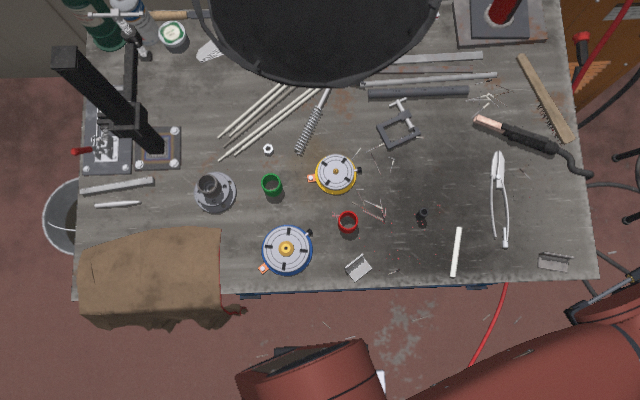

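View pics/side0.png

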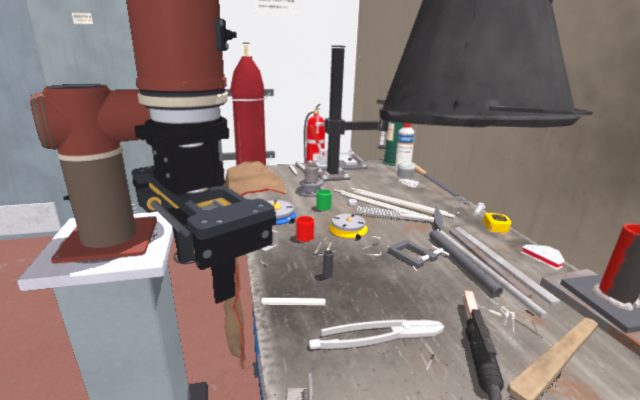

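The top view shows the stack at about (213,190), the blue table at (287,250), the yellow table at (336,172) and the small stub at (421,217). The green (272,184) and red (348,221) decoys stand between them. Next I'll measure these.

Run:
```python
from h import *
import pickle
f=pickle.load(open('/tmp/top0.pkl','rb'));P=cloud(f);s=pickle.load(open('/tmp/side0.pkl','rb'));PS=cloud(s)
for nm,uv in dict(stack=(213,190),blue=(287,250),yel=(336,172),stub=(421,217),green=(272,184),red=(348,221),post=(160,147),nut=(268,149),hood=(320,50),cloth=(200,240)).items(): print(nm,P[uv[1],uv[0]].round(4))
# crops upscaled
im=f['frame'][:,:,::-1]
def crop(im,u0,v0,u1,v1,k,p): cv2.imwrite(p,cv2.resize(im[v0:v1,u0:u1],None,fx=k,fy=k,interpolation=cv2.INTER_CUBIC))
crop(im,180,130,380,280,4,'pics/c1.png'); 
crop(s['frame'][:,:,::-1],230,150,390,290,5,'pics/c2.png')
# heights
for nm,(u,v,r) in dict(stack=(213,190,28),blue=(287,250,32),yel=(336,172,30),stub=(421,217,14)).items():
    Q=P[v-r:v+r,u-r:u+r].reshape(-1,3);Q=Q[np.isfinite(Q[:,0])]
    h,e=np.histogram(Q[:,2],bins=np.arange(-0.01,.12,.005)); print(nm,list(zip(e.round(3),h)))
```

```text
stack [0.5763 0.2216 0.0948]
blue [0.4351 0.0567 0.0418]
yel [ 0.624  -0.0687  0.038 ]
stub [ 0.5016 -0.2688  0.0427]
green [ 0.6101  0.0938 -0.0014]
red [ 0.5063 -0.094   0.0022]
post [0.7034 0.3629 0.0446]
nut [ 0.7036  0.1023 -0.0021]
hood [ 0.756  -0.0396  0.3989]
cloth [0.4714 0.2689 0.0189]
stack [(np.float64(-0.01), np.int64(23)), (np.float64(-0.005), np.int64(744)), (np.float64(0.0), np.int64(966)), (np.float64(0.005), np.int64(211)), (np.float64(0.01), np.int64(229)), (np.float64(0.015), np.int64(14)), (np.float64(0.02), np.int64(1)), (np.float64(0.025), np.int64(11)), (np.float64(0.03), np.int64(26)), (np.float64(0.035), np.int64(207)), (np.float64(0.04), np.int64(270)), (np.float64(0.045), np.int64(61)), (np.float64(0.05), np.int64(32)), (np.float64(0.055), np.int64(47)), (np.float64(0.06), np.int64(31)), (np.float64(0.065), np.int64(22)), (np.float64(0.07), np.int64(26)), (np.float64(0.075), np.int64(23)), (np.float64(0.08), np.int64(27)), (np.float64(0.085), np.int64(30)), (np.float64(0.09), np.int64(69)), (np.float64(0.095), np.int64(45)), (np.float64(0.1), np.int64(2))
[... 1940 characters left out ...]
float64(0.01), np.int64(4)), (np.float64(0.015), np.int64(6)), (np.float64(0.02), np.int64(7)), (np.float64(0.025), np.int64(9)), (np.float64(0.03), np.int64(7)), (np.float64(0.035), np.int64(11)), (np.float64(0.04), np.int64(7)), (np.float64(0.045), np.int64(8)), (np.float64(0.05), np.int64(7)), (np.float64(0.055), np.int64(23)), (np.float64(0.06), np.int64(19)), (np.float64(0.065), np.int64(0)), (np.float64(0.07), np.int64(0)), (np.float64(0.075), np.int64(0)), (np.float64(0.08), np.int64(0)), (np.float64(0.085), np.int64(0)), (np.float64(0.09), np.int64(0)), (np.float64(0.095), np.int64(0)), (np.float64(0.1), np.int64(0)), (np.float64(0.105), np.int64(0)), (np.float64(0.11), np.int64(0))]
```

```bash
sleep 1; ls pics
```

```text
c1.png
c2.png
side0.png
top0.png
```

View pics/c1.png

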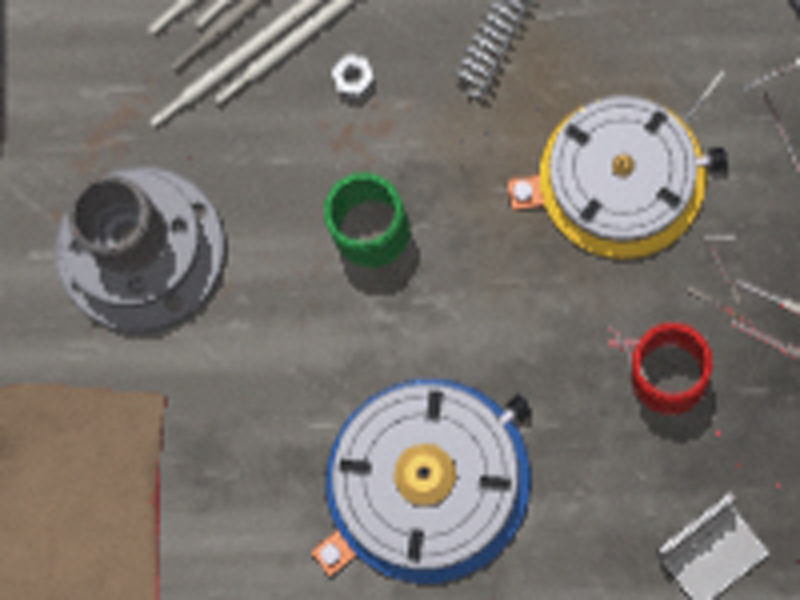

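View pics/c2.png

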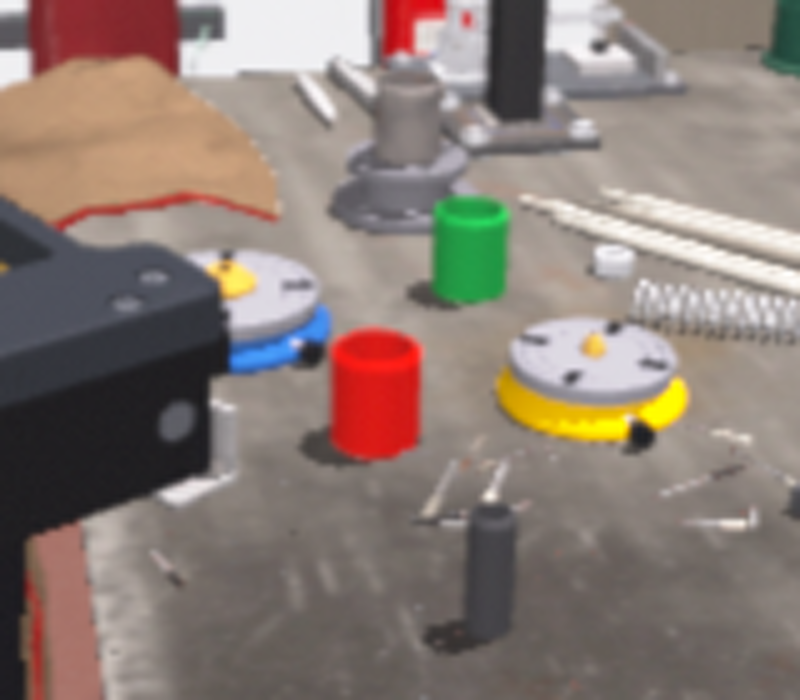

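```bash
cat >> h.py <<'E'
from scipy.optimize import least_squares
def fitc(Q,r=None):
    g=Q.mean(0)
    fn=(lambda p:np.hypot(Q[:,0]-p[0],Q[:,1]-p[1])-(p[2] if r is None else r))
    s=least_squares(fn,[g[0],g[1],r or .03],loss='soft_l1',f_scale=.001)
    return s.x.round(4),np.std(fn(s.x)).round(5)
def big(mask,roi):
    u0,v0,u1,v1=roi; m=np.zeros(mask.shape,np.uint8); m[v0:v1,u0:u1]=mask[v0:v1,u0:u1]
    c=max(cv2.findContours(m,cv2.RETR_EXTERNAL,cv2.CHAIN_APPROX_NONE)[0],key=cv2.contourArea)
    return c.reshape(-1,2).astype(float)
E
python3 - <<'E'
from h import *
import pickle
f=pickle.load(open('/tmp/top0.pkl','rb'));s=pickle.load(open('/tmp/side0.pkl','rb'))
for n,f,rois in (('top',f,dict(blue=(255,218,320,282),yel=(306,148,364,198))),('side',s,dict(blue=(274,195,300,226),yel=(325,206,372,244)))):
    hsv=cv2.cvtColor(f['frame'],cv2.COLOR_RGB2HSV)
    for k,roi in rois.items():
        m=((hsv[...,1]<45)&(hsv[...,2]>140)).astype(np.uint8)*255
        m=cv2.morphologyEx(m,cv2.MORPH_OPEN,np.ones((3,3)))
        c=big(m,roi); hull=c
        print(n,k,'plate',fitc(onplane(f,hull,.028)[:,:2]), fitc(onplane(f,hull,.028)[:,:2],.056 if k=='blue' else .046),cv2.boundingRect(c.astype(int)))
        b=((hsv[...,0]>14)&(hsv[...,0]<26)&(hsv[...,1]>110)).astype(np.uint8)
        u0,v0,u1,v1=roi; bb=np.zeros_like(b); 
        cu,cv=c.mean(0).astype(int); bb[cv-10:cv+11,cu-10:cu+11]=b[cv-10:cv+11,cu-10:cu+11]
        v,u=np.nonzero(bb); print('  plug centroid',len(u),onplane(f,[[u.mean(),v.mean()]],.034).round(4))
    if n=='top':
        P=cloud(f)
        # stack: print colour rows
        for nm,zc,roi,lim in (('bstubtop',.095,(190,165,240,215),None),):
            pass
    crop=f['frame'][:,:,::-1]
    a=(190,160,245,220) if n=='top' else (290,155,330,200)
    b_=(405,200,440,235) if n=='top' else (315,245,340,285)
    A=cv2.resize(crop[a[1]:a[3],a[0]:a[2]],(400,400*(a[3]-a[1])//(a[2]-a[0])),interpolation=cv2.INTER_NEAREST)
    B=cv2.resize(crop[b_[1]:b_[3],b_[0]:b_[2]],(400,A.shape[0]),interpolation=cv2.INTER_NEAREST)
    cv2.imwrite(f'pics/d_{n}.png',np.hstack([A,B]))
E
```

```text
top blue plate (array([0.4409, 0.0607, 0.053 ]), np.float64(0.00746)) (array([0.4412, 0.0604, 0.056 ]), np.float64(0.00746)) (263, 226, 46, 46)
  plug centroid 170 [[0.4405 0.0599 0.034 ]]
top yel plate (array([ 0.629 , -0.0674,  0.043 ]), np.float64(0.00641)) (array([ 0.6294, -0.0674,  0.046 ]), np.float64(0.00641)) (318, 154, 36, 35)
  plug centroid 15 [[ 0.6286 -0.0672  0.034 ]]
side blue plate (array([0.4823, 0.0788, 0.0692]), np.float64(0.01937)) (array([0.4846, 0.0789, 0.056 ]), np.float64(0.0193)) (274, 195, 26, 23)
  plug centroid 14 [[0.4516 0.0534 0.034 ]]
side yel plate (array([ 0.6392, -0.0993,  0.0886]), np.float64(0.02862)) (array([ 0.6218, -0.082 ,  0.046 ]), np.float64(0.02821)) (325, 206, 47, 38)
  plug centroid 102 [[ 0.5974 -0.1365  0.034 ]]
```

View pics/d_top.png

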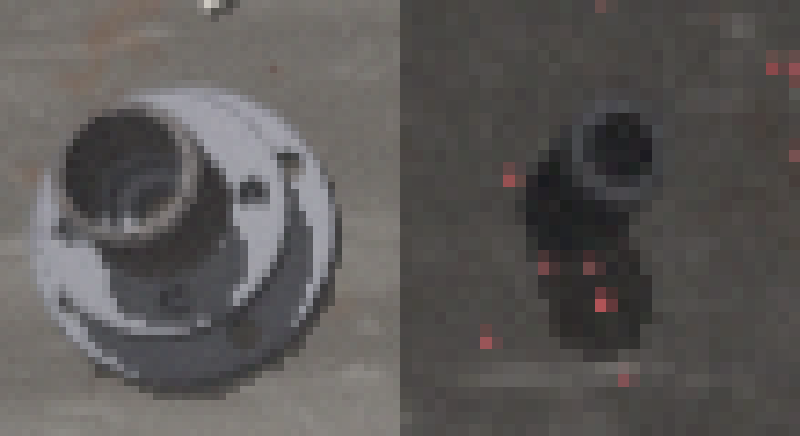

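View pics/d_side.png

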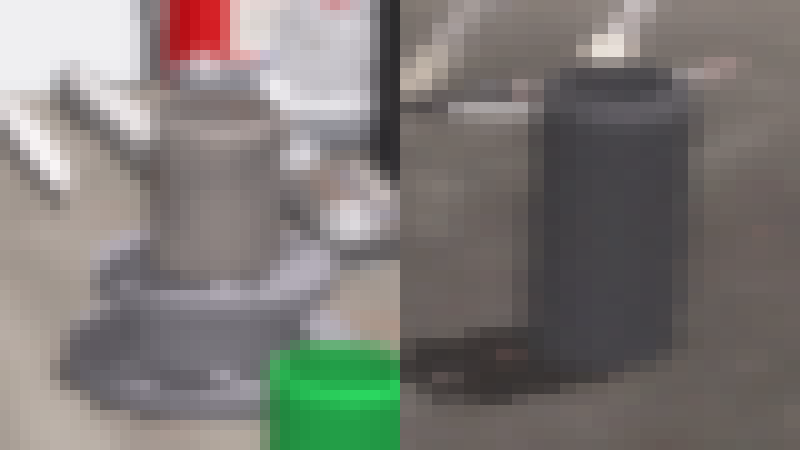

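Run:
```python
from h import *
import pickle
from scipy.spatial.transform import Rotation as R
f=pickle.load(open('/tmp/top0.pkl','rb'));s=pickle.load(open('/tmp/side0.pkl','rb'))
hsv=cv2.cvtColor(f['frame'],cv2.COLOR_RGB2HSV)
for k,roi,r in (('blue',(255,218,320,282),.056),('yel',(306,148,364,198),.046)):
    m=((hsv[...,1]<45)&(hsv[...,2]>140)).astype(np.uint8)*255
    c=big(cv2.morphologyEx(m,cv2.MORPH_OPEN,np.ones((3,3))),roi)
    h=cv2.convexHull(c.astype(np.float32)).reshape(-1,2)
    print(k,fitc(onplane(f,h,.028)[:,:2]),fitc(onplane(f,h,.028)[:,:2],r))
print('bstub top',onplane(f,[[207.4,183.6]],.095),'sstub',onplane(f,[[423.3,211.5]],.06),'aside',onplane(f,[[400,240]],0),'soap',onplane(f,[[457,252]],.008),'angle',onplane(f,[[357,267]],.02))
# side: big stub top ring centre, zoom 10: (217,122)->
print('side check proj', proj(s,[[.594,.231,.095],[.594,.231,.067]]).round(1), proj(s,[[.5167,-.275,.06],[.5167,-.275,0]]).round(1))
P=cloud(f); Q=P[0:90,200:445].reshape(-1,3); Q=Q[Q[:,2]>.2]; print('hood z',np.percentile(Q[:,2],[0,5,50]),'xmin',np.percentile(Q[:,0],[0,1]))
S=cloud(s)[0:130,380:590].reshape(-1,3);S=S[np.isfinite(S[:,0])];print('hood side',np.percentile(S[:,2],[1,5]),np.percentile(S[:,0],[1,5]),np.percentile(S[:,1],[1,99]))
st=env.observe(); M=R.from_euler('xyz',st['orientation']).as_matrix(); print(M.round(3))
```

```text
blue (array([0.4409, 0.0606, 0.055 ]), np.float64(0.00048)) (array([0.4406, 0.0604, 0.056 ]), np.float64(0.00055))
yel (array([ 0.6291, -0.0673,  0.0451]), np.float64(0.00058)) (array([ 0.6291, -0.0673,  0.046 ]), np.float64(0.00058))
bstub top [[0.59214652 0.2346151  0.095     ]] sstub [[ 0.51160026 -0.27207037  0.06      ]] aside [[ 0.45360779 -0.22047767  0.        ]] soap [[ 0.41735634 -0.35640399  0.008     ]] angle [[ 0.38969898 -0.10926807  0.02      ]]
side check proj [[311.2 165.7]
 [311.  173.5]] [[329.7 252.2]
 [328.6 275.4]]
hood z [0.28931656 0.31506973 0.38486555] xmin [0.7148351  0.72365111]
hood side [0.16422902 0.31057423] [0.7358381  0.76119236] [-0.29320751  1.34475482]
[[-0.001  0.446 -0.895]
 [ 0.002 -0.895 -0.446]
 [-1.    -0.002 -0.   ]]
```

Call:
send_rows(deltas=[[0.02,0.05,0,0,-1],[0.02,0.05,0,0,-1],[0.02,0.05,0,0,-1],[0.02,0.05,0,0,-1],[0.02,0.05,0,0,-1],[0.02,0.05,0,0,-1],[0.02,0.05,0,0,-1],[0.02,0.05,0,0,-1]], squeeze=25)

```text
time: 1.1
tool_pos: [0.4386, -0.1478, 0.2172]
orientation: [-1.608, 1.564, 1.988]
force: [1.0, 0.3, -0.3]
width: 0.998
```

Call:
send_rows(deltas=[[0.02,0.05,0,0,-1],[0.02,0.05,0,0,-1],[0.02,0.05,0,0,-1],[0.02,0.05,0,0,-1],[0.02,0.05,0,0,-1],[0.02,0.05,0,0,-1],[0.02,0.05,0,0,-1],[0.01,0.02,0,0,-1],[0,0,0,0,-1]])

```text
time: 2.22
tool_pos: [0.5895, 0.2392, 0.2132]
orientation: [-1.085, 1.562, 2.517]
force: [-0.2, -0.9, 0.1]
width: 1.001
```

Run:
```python
from h import *
f=grab('top');save(f,'pics/t1.png');s=grab('side');save(s,'pics/s1.png');st=env.observe();print(st['tool_pos'],st['joint_positions'],st['orientation'])
```

```text
[0.58914791 0.23748764 0.21337243] [0.25582554 0.25456603 1.50342377 0.00616584 1.3893342  1.36703509] [-1.01657636  1.56245435  2.58347295]
```

View pics/t1.png

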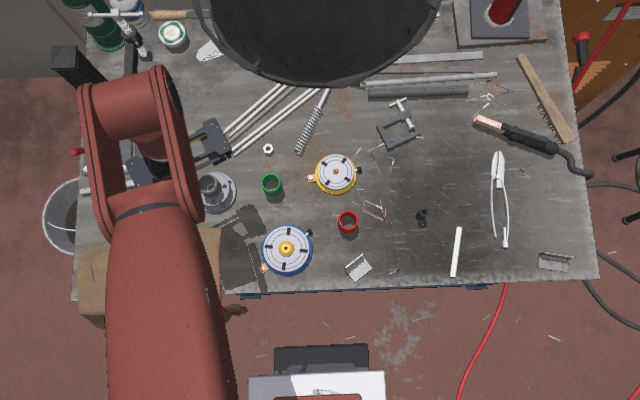

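View pics/s1.png

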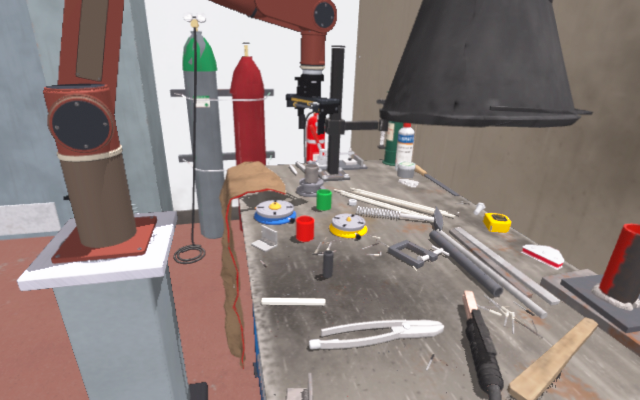

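Call:
send_rows(deltas=[[0.003,-0.003,-0.02,0,-1],[0,0,-0.03,0,-1],[0,0,-0.03,0,-1],[0,0,-0.03,0,-1],[0,0,-0.015,0,-1],[0,0,0,0,-1]])

```text
time: 3.08
tool_pos: [0.5896, 0.2255, 0.0799]
orientation: [-0.64, 1.56, 2.952]
force: [-1.1, 0.1, 0.8]
width: 1.0
```

```bash
cat > look.py <<'E'
import sys
from h import *
def crop(f,c,r,k,p):
    u,v=map(int,c); im=f['frame'][max(v-r,0):v+r,max(u-r,0):u+r,::-1]; cv2.imwrite(p,cv2.resize(im,None,fx=k,fy=k,interpolation=cv2.INTER_NEAREST))
if __name__=='__main__':
    n=sys.argv[1];cam=sys.argv[2];c=(float(sys.argv[3]),float(sys.argv[4]));r=int(sys.argv[5])
    f=grab(cam);crop(f,c,r,600//(2*r),f'pics/{n}.png');st=env.observe();print(st['tool_pos'],st['orientation'],st['force'],st['width'])
E
python3 look.py s2 side 311 160 50
```

```text
[0.59018347 0.22570182 0.08084901] [-0.69301439  1.56133486  2.89860581] [-0.39778889 -0.25463392 -0.43323295] 0.9961036019381667
```

View pics/s2.png

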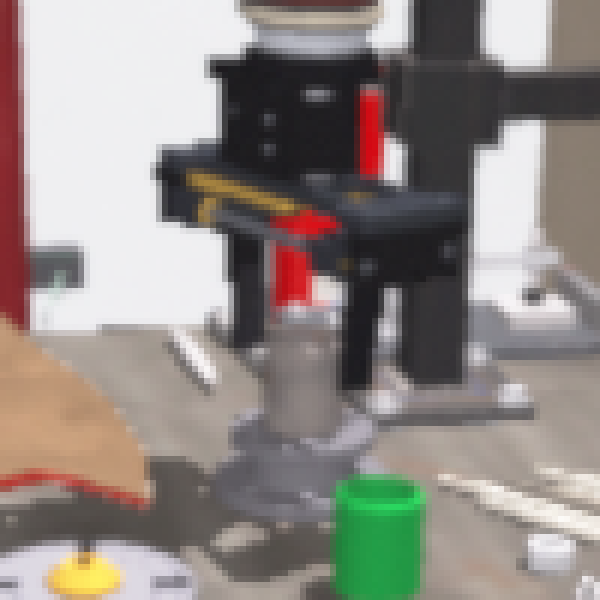

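Call:
send_rows(deltas=[[0.002,0.009,0,0,-1],[0,0,0,0,-1]])

```text
time: 3.38
tool_pos: [0.5942, 0.2356, 0.0836]
orientation: [-1.075, 1.565, 2.516]
force: [-0.4, -0.8, 0.5]
width: 0.999
```

Call:
send_rows(deltas=[[0,0,0,0,-1],[0,0,0,0,-1]])

```text
time: 3.62
tool_pos: [0.5953, 0.2363, 0.0853]
orientation: [-1.555, 1.566, 2.037]
force: [0.5, 0.2, -0.1]
width: 1.002
```

Call:
send_rows(deltas=[[-0.002,-0.001,-0.012,0,-1],[-0.001,0,-0.012,0,-1]])

```text
time: 3.88
tool_pos: [0.5929, 0.2354, 0.0612]
orientation: [-2.076, 1.566, 1.516]
force: [0.4, -0.4, -0.7]
width: 1.0
```

```bash
python3 look.py s3 side 311 170 30; python3 -c "
from h import *
for i in range(4): print(env.observe()['tool_pos']); grab('side')"
```

```text
[0.59161622 0.23515121 0.05918773] [-1.46248815  1.56603756  2.1296056 ] [-1.33924984  0.31895476 -0.96778773] 0.9989607956474182
[0.59161622 0.23515121 0.05918773]
[0.59154891 0.2351025  0.05969618]
[0.59212527 0.23526373 0.06057015]
[0.5927844  0.23544306 0.06140975]
```

View pics/s3.png

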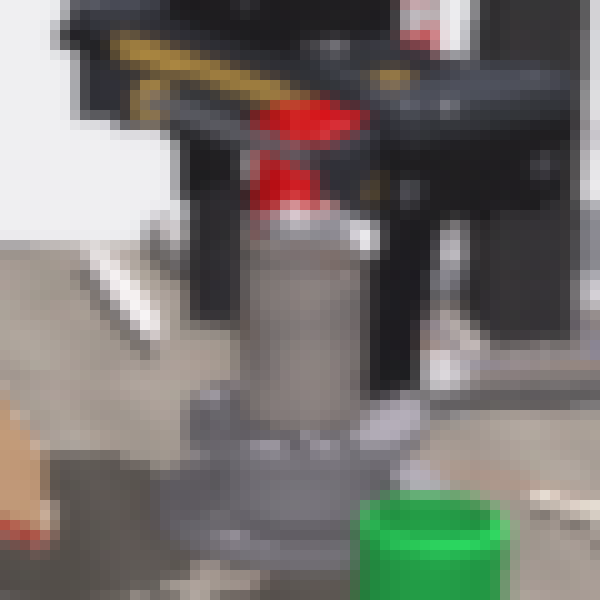

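The side view shows the fingers straddling the stub with clearance at both sides and the tips above the small flange's plate. Closing now.

Call:
send_rows(deltas=[[0,0,0,0,1],[0,0,0,0,1],[0,0,0,0,1],[0,0,0,0,1]], squeeze=20)

```text
time: 4.62
tool_pos: [0.5943, 0.2358, 0.0633]
orientation: [-2.452, 1.565, 1.14]
force: [-0.1, 0.7, 1.0]
width: 0.627
```

```bash
python3 look.py s4 side 311 170 30
```

```text
[0.59425829 0.2358177  0.0632755 ] [-2.43945649  1.56487852  1.15258343] [-1.83589193  3.35241669  0.27416059] 0.5836856432739272
```

View pics/s4.png

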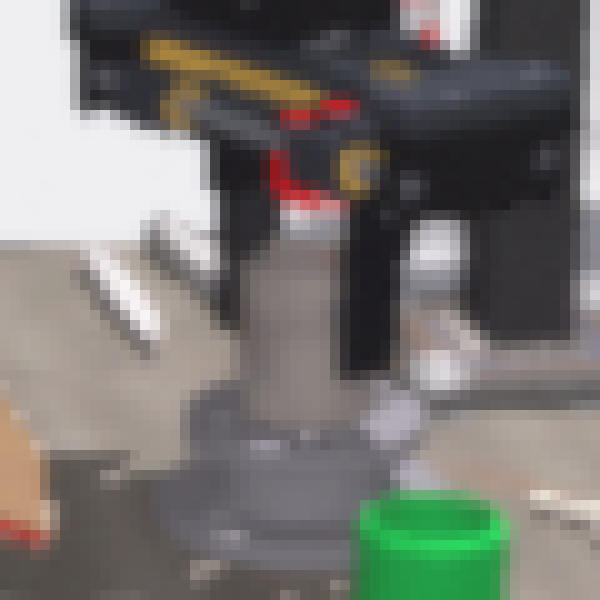

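Call:
send_rows(deltas=[[0,0,0,0,1],[0,0,0,0,1],[0,0,0,0,1]])

```text
time: 5.05
tool_pos: [0.5942, 0.236, 0.0633]
orientation: [-2.442, 1.565, 1.15]
force: [0.5, 0.1, -0.2]
width: 0.549
```

Call:
send_rows(deltas=[[0,0,0.015,0,1],[0,0,0.02,0,1],[0,0,0.03,0,1],[0,0,0.04,0,1]])

```text
time: 5.55
tool_pos: [0.5911, 0.2349, 0.17]
orientation: [-1.053, 1.565, 2.539]
force: [0.4, -0.4, -1.1]
width: 0.547
```

```bash
python3 look.py s5 side 311 160 50
```

```text
[0.5948092  0.23595199 0.17796089] [-2.76829991  1.56260318  0.82391323] [1.92699047 0.4533103  3.72272819] 0.5440940460694784
```

View pics/s5.png

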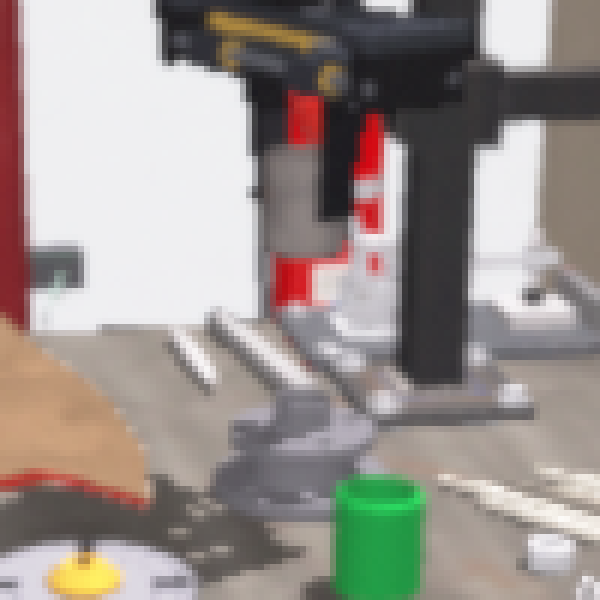

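Call:
send_rows(deltas=[[-0.017,-0.045,0,0,1],[-0.017,-0.049,0,0,1],[-0.017,-0.049,0,0,1],[-0.017,-0.049,0,0,1],[-0.017,-0.049,0,0,1],[-0.017,-0.049,0,0,1],[-0.017,-0.049,0,0,1],[-0.017,-0.049,0,0,1],[0,0,0,0,1]])

```text
time: 6.72
tool_pos: [0.4592, -0.1633, 0.1953]
orientation: [2.721, 1.538, 0.033]
force: [0.2, -0.3, -2.1]
width: 0.548
```

Run:
```python
from h import *
f=grab('top');save(f,'pics/t6.png');s=grab('side');save(s,'pics/s6.png');st=env.observe();print(st['tool_pos'],st['width'])
import pickle;pickle.dump(f,open('/tmp/top6.pkl','wb'))
cv2.imwrite('pics/t6c.png',cv2.resize(f['frame'][160:220,185:245,::-1],None,fx=10,fy=10,interpolation=cv2.INTER_NEAREST))
```

```text
[ 0.46015148 -0.16056374  0.19498248] 0.5456172389937647
```

View pics/t6.png

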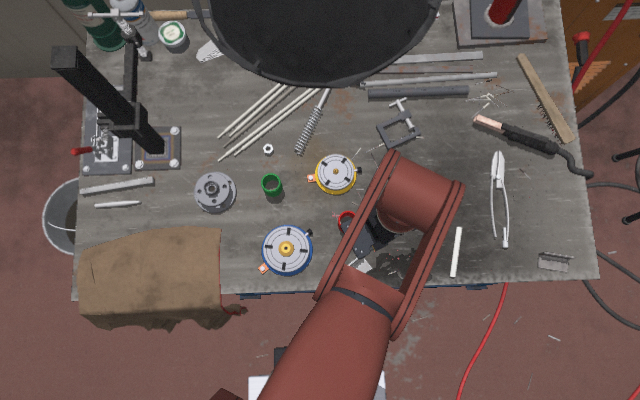

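View pics/s6.png

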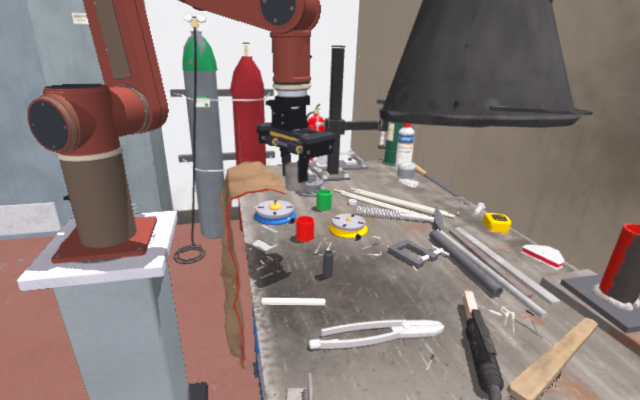

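View pics/t6c.png

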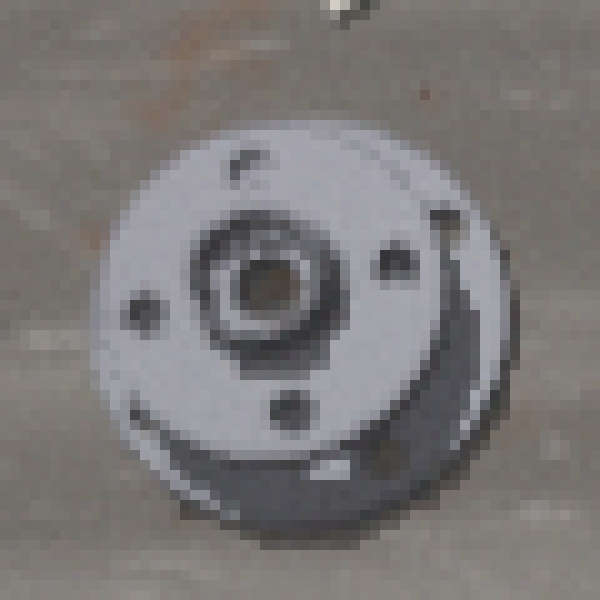

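Call:
send_rows(deltas=[[-0.01,-0.022,0,0,1],[-0.01,-0.022,-0.02,0,1],[0,0,-0.03,0,1],[0,0,-0.03,0,1],[0,0,-0.03,0,1],[0,0,-0.02,0,1],[0,0,0,0,1],[0,0,0,0,1]])

```text
time: 7.82
tool_pos: [0.4467, -0.1958, 0.0666]
orientation: [2.719, 1.53, 0.05]
force: [0.2, 0.1, -1.1]
width: 0.544
```

```bash
python3 look.py s7 side 285 240 50;python3 - <<'E'
from h import *
import pickle
f=pickle.load(open('/tmp/top6.pkl','rb'))
print('sf',onplane(f,[[211.2,188.3]],.04),onplane(f,[[211.2,187.4]],.058))
E
```

```text
[ 0.44666292 -0.19588458  0.0666989 ] [2.71847037 1.53011553 0.04914128] [ 0.31834274 -0.03184529 -0.72345034] 0.5439444582675474
sf [[0.59451278 0.23793904 0.04      ]] [[0.59214929 0.23395401 0.058     ]]
```

View pics/s7.png

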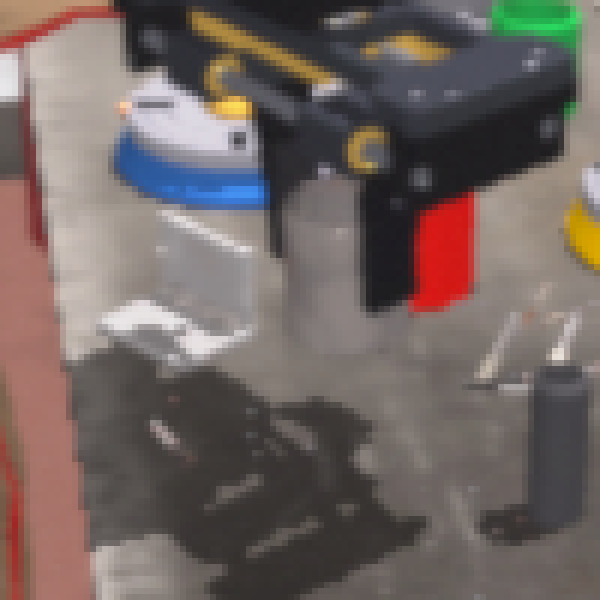

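```bash
cat > ax.py <<'E'
from h import *
from scipy.spatial.transform import Rotation as R
st=env.observe(); M=R.from_euler('xyz',st['orientation']).as_matrix()
print('t',round(st['time'],2),'pos',st['tool_pos'].round(4),'toolx',M[:,0].round(4),'jaw deg',np.degrees(np.arctan2(M[1,1],M[0,1])).round(1),'q',st['joint_positions'].round(3),'F',st['force'].round(1),'w',round(st['width']*87,1))
E
python3 ax.py
python3 - <<'E'
from scipy.spatial.transform import Rotation as R
for o in ([-1.085,1.562,2.517],[-0.64,1.56,2.952],[-2.44,1.565,1.15],[-2.768,1.5626,.824]):
    print(R.from_euler('xyz',o).as_matrix()[:,0].round(4))
E
```

```text
t 7.88 pos [ 0.4467 -0.1959  0.0667] toolx [ 0.0406  0.002  -0.9992] jaw deg -63.0 q [-0.593  0.04   2.041  0.028  1.028  0.492] F [ 0.3 -0.  -0.7] w 47.3
[-0.0071  0.0051 -1.    ]
[-0.0106  0.002  -0.9999]
[ 0.0024  0.0053 -1.    ]
[ 0.0056  0.006  -1.    ]
```

Call:
send_rows(deltas=[[0,0,0.03,0,1],[0,0,0.03,0,1],[0.05,0,0,0,1],[0.05,0,0,0,1],[0.05,0,0,0,1]])

```text
time: 8.5
tool_pos: [0.6022, -0.1966, 0.1376]
orientation: [2.587, 1.519, -0.083]
force: [0.9, -0.6, -1.0]
width: 0.548
```

```bash
python3 ax.py
```

```text
t 8.5 pos [ 0.6022 -0.1966  0.1376] toolx [ 0.0511 -0.0043 -0.9987] jaw deg -63.0 q [-0.45   0.272  1.63   0.02   1.191  0.643] F [ 0.9 -0.6 -1. ] w 47.6
```

Call:
send_rows(deltas=[[-0.015,0,0,0,1],[-0.015,0,0,0,1],[-0.015,0,0,0,1],[-0.015,0,0,0,1],[-0.015,0,0,0,1],[-0.015,0,0,0,1],[-0.015,0,0,0,1],[-0.015,0,0,0,1]])

```text
time: 9.5
tool_pos: [0.4745, -0.1958, 0.1438]
orientation: [2.518, 1.511, -0.153]
force: [0.4, 0.4, -1.5]
width: 0.54
```

```bash
python3 ax.py
```

```text
t 9.5 pos [ 0.4745 -0.1958  0.1438] toolx [ 0.0588 -0.0091 -0.9982] jaw deg -63.1 q [-0.561 -0.023  1.943  0.026  1.167  0.53 ] F [ 0.4  0.4 -1.5] w 47.0
```

Call:
send_rows(deltas=[[0,0,0,0,1],[0,0,0,0,1],[0,0,0,0,1],[0,0,0,0,1]])

```text
time: 10.0
tool_pos: [0.4732, -0.1961, 0.1461]
orientation: [2.491, 1.507, -0.182]
force: [0.1, -0.1, -2.7]
width: 0.548
```

```bash
python3 ax.py
```

```text
t 10.0 pos [ 0.4732 -0.1961  0.1461] toolx [ 0.0629 -0.0116 -0.9979] jaw deg -63.2 q [-0.563 -0.032  1.948  0.026  1.167  0.53 ] F [ 0.1 -0.1 -2.7] w 47.7
```

Call:
send_rows(deltas=[[0,0,-0.02,0,1],[0,0,-0.02,0,1],[0,0,-0.02,0,1],[0,0,-0.02,0,1]])

```text
time: 10.5
tool_pos: [0.4761, -0.197, 0.0659]
orientation: [2.468, 1.502, -0.204]
force: [0.2, 0.1, -1.1]
width: 0.546
```

```bash
python3 ax.py
```

```text
t 10.5 pos [ 0.4761 -0.197   0.0659] toolx [ 0.067  -0.0139 -0.9977] jaw deg -63.1 q [-0.562  0.082  2.     0.029  0.996  0.525] F [ 0.2  0.1 -1.1] w 47.5
```

Call:
send_rows(deltas=[[0,0,0.06,0,1],[0,0,0.06,0,1]])

```text
time: 10.75
tool_pos: [0.4701, -0.193, 0.1775]
orientation: [2.628, 1.522, -0.044]
force: [0.3, -1.1, -1.3]
width: 0.548
```

```bash
python3 ax.py
```

```text
t 10.75 pos [ 0.4701 -0.193   0.1775] toolx [ 0.0483 -0.0021 -0.9988] jaw deg -63.1 q [-0.561 -0.062  1.913  0.025  1.248  0.532] F [ 0.3 -1.1 -1.3] w 47.7
```

Call:
send_rows(deltas=[[0,0,0,0,1]])

```text
time: 10.88
tool_pos: [0.4734, -0.1947, 0.1826]
orientation: [2.549, 1.514, -0.122]
force: [0.0, -0.7, -2.4]
width: 0.546
```

```bash
python3 ax.py
```

```text
t 10.88 pos [ 0.4734 -0.1947  0.1826] toolx [ 0.0562 -0.0069 -0.9984] jaw deg -63.1 q [-0.561 -0.065  1.907  0.025  1.249  0.532] F [ 0.  -0.7 -2.4] w 47.5
```

Call:
send_rows(deltas=[[0,0,0.06,0,1],[0,0,0,0,1]])

```text
time: 11.12
tool_pos: [0.4731, -0.1942, 0.2393]
orientation: [2.568, 1.516, -0.103]
force: [0.1, -0.5, -1.5]
width: 0.545
```

```bash
python3 ax.py
```

```text
t 11.12 pos [ 0.4731 -0.1942  0.2393] toolx [ 0.0542 -0.0056 -0.9985] jaw deg -63.1 q [-0.56  -0.11   1.84   0.025  1.362  0.535] F [ 0.1 -0.5 -1.5] w 47.4
```

Call:
send_rows(deltas=[[0,0,-0.06,0,1],[0,0,0,0,1]])

```text
time: 11.38
tool_pos: [0.4724, -0.1935, 0.1758]
orientation: [2.591, 1.519, -0.08]
force: [-0.2, 0.5, -2.7]
width: 0.544
```

```bash
python3 ax.py
```

```text
t 11.38 pos [ 0.4724 -0.1935  0.1758] toolx [ 0.0519 -0.0042 -0.9986] jaw deg -63.0 q [-0.56  -0.058  1.913  0.025  1.24   0.532] F [-0.2  0.5 -2.7] w 47.4
```

Call:
send_rows(deltas=[[0,0,-0.01,0.18,1],[0,0,-0.01,0.18,1],[0,0,-0.01,0.18,1],[0,0,-0.01,0.18,1],[0,0,-0.01,0.18,1],[0,0,0,0.18,1],[0,0,0,0.18,1],[0,0,0,0.18,1],[0,0,0,0.18,1],[0,0,0,0.18,1]])

```text
time: 12.62
tool_pos: [0.4777, -0.1959, 0.1333]
orientation: [2.518, 1.517, 1.708]
force: [0.2, -0.6, -2.3]
width: 0.548
```

Call:
send_rows(deltas=[[0,0,0,0.18,1],[0,0,0,0.18,1],[0,0,0,0.18,1],[0,0,0,0.18,1],[0,0,0,0.18,1]])

```text
time: 13.25
tool_pos: [0.4812, -0.1977, 0.1386]
orientation: [2.484, 1.521, 2.605]
force: [0.1, 0.2, -0.9]
width: 0.546
```

```bash
python3 ax.py
```

```text
t 13.25 pos [ 0.4812 -0.1977  0.1386] toolx [-0.0428  0.0254 -0.9988] jaw deg 96.9 q [-0.541  0.088  1.839 -0.     1.264 -2.233] F [ 0.1  0.2 -0.9] w 47.5
```

Call:
send_rows(deltas=[[-0.012,0,0,0,1],[-0.012,0,0,0,1],[-0.012,0,-0.02,0,1],[0,0,-0.03,0,1],[0,0,-0.02,0,1],[0,0,-0.02,0,1],[0,0,-0.01,0,1]])

```text
time: 14.12
tool_pos: [0.4417, -0.1991, 0.0403]
orientation: [2.5, 1.526, 2.6]
force: [0.2, -0.6, -1.7]
width: 0.542
```

```bash
python3 ax.py; python3 look.py s8 side 285 240 50
```

```text
t 14.12 pos [ 0.4417 -0.1991  0.0403] toolx [-0.0384  0.0231 -0.999 ] jaw deg 95.7 q [-5.850e-01  1.410e-01  1.991e+00 -2.000e-03  1.054e+00 -2.255e+00] F [ 0.2 -0.6 -1.7] w 47.1
[ 0.44132238 -0.19889641  0.03948881] [2.49998347 1.52506842 2.60030002] [-0.71023687 -0.1780897  -1.97638544] 0.5476343546858411
```

View pics/s8.png

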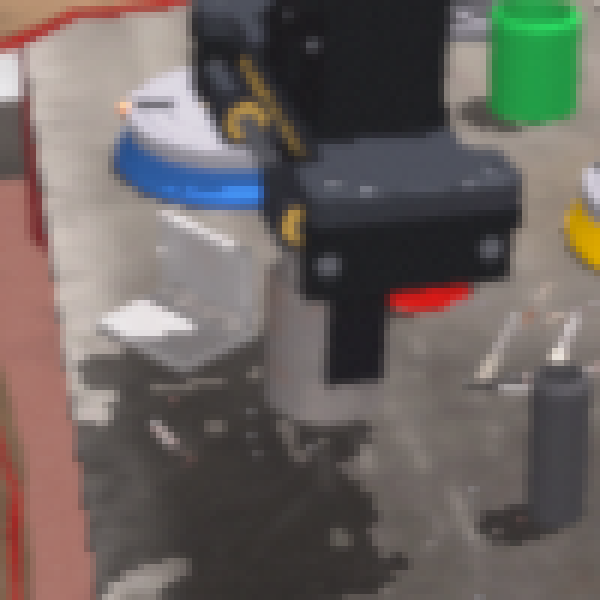

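Call:
send_rows(deltas=[[0,0,-0.008,0,1],[0,0,-0.005,0,1]])

```text
time: 14.42
tool_pos: [0.4419, -0.1996, 0.0272]
orientation: [2.503, 1.527, 2.602]
force: [-0.1, 0.8, -2.2]
width: 0.553
```

Call:
send_rows(deltas=[[0,0,-0.004,0,1]])

```text
time: 14.55
tool_pos: [0.4422, -0.1998, 0.0235]
orientation: [2.503, 1.528, 2.602]
force: [-7.0, 5.9, 19.7]
width: 0.545
```

Call:
send_rows(deltas=[[0,0,-0.004,0,1]])

```text
time: 14.68
tool_pos: [0.4426, -0.1993, 0.0219]
orientation: [2.484, 1.526, 2.583]
force: [-9.6, 9.8, 31.2]
width: 0.549
```

Contact on the bench, so I'm opening.

Call:
send_rows(deltas=[[0,0,0.001,0,-1],[0,0,0,0,-1],[0,0,0,0,-1],[0,0,0,0,-1],[0,0,0,0,-1]])

```text
time: 15.3
tool_pos: [0.4441, -0.2001, 0.0242]
orientation: [2.487, 1.53, 2.586]
force: [0.4, -0.7, -0.1]
width: 0.977
```

```bash
python3 ax.py; python3 look.py s9 side 285 240 50
```

```text
t 15.3 pos [ 0.4441 -0.2001  0.0242] toolx [-0.0351  0.0218 -0.9991] jaw deg 95.6 q [-5.850e-01  1.720e-01  1.993e+00 -1.000e-03  1.018e+00 -2.253e+00] F [ 0.4 -0.7 -0.1] w 85.0
[ 0.44407474 -0.20010941  0.02420313] [2.48739044 1.52949136 2.58627609] [0.05453481 0.42041797 0.51742747] 0.985986097616559
```

View pics/s9.png

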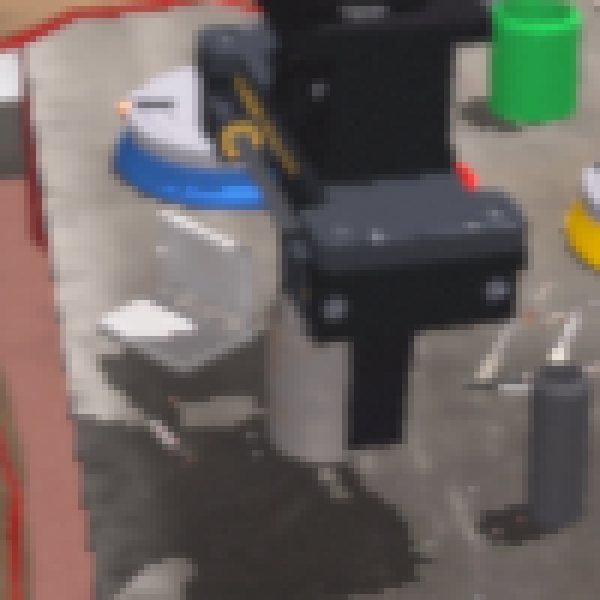

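Call:
send_rows(deltas=[[0,0,0.02,0,-1],[0,0,0.04,0,-1],[0,0,0.04,0,-1],[0,0,0.04,0,-1],[0.015,0.048,0,0,-1],[0.015,0.048,0,0,-1],[0.015,0.048,0,0,-1],[0.015,0.048,0,0,-1],[0.015,0.048,0,0,-1],[0.015,0.048,0,0,-1]])

```text
time: 16.6
tool_pos: [0.5344, 0.0937, 0.1687]
orientation: [2.463, 1.531, 2.553]
force: [0.1, -1.0, 0.4]
width: 1.001
```

```bash
python3 ax.py
```

```text
t 16.6 pos [0.5344 0.0937 0.1687] toolx [-0.0332  0.0221 -0.9992] jaw deg 95.1 q [ 0.014  0.093  1.774  0.023  1.308 -1.654] F [ 0.1 -1.   0.4] w 87.0
```

Call:
send_rows(deltas=[[0.01,0.025,0,0,-1],[0.01,0.025,0,0,-1],[0.01,0.025,0,0,-1],[0.01,0.025,0,0,-1],[0.01,0.02,0,0,-1],[0,0.005,0,0,-1],[0,0,0,0,-1],[0,0,0,0,-1],[0,0,0,0,-1],[0,0,0,0,-1]])

```text
time: 17.85
tool_pos: [0.5839, 0.2244, 0.1664]
orientation: [2.538, 1.528, 2.632]
force: [0.4, 0.3, 0.4]
width: 1.0
```

```bash
python3 ax.py
```

```text
t 17.85 pos [0.5839 0.2244 0.1664] toolx [-0.0369  0.0206 -0.9991] jaw deg 95.4 q [ 0.225  0.287  1.555  0.029  1.331 -1.447] F [0.4 0.3 0.4] w 87.0
```

Call:
send_rows(deltas=[[0,0,0,0,-1],[0,0,0,0,-1],[0,0,0,0,-1],[0,0,0,0,-1],[0,0,0,0,-1],[0,0,0,0,-1],[0,0,0,0,-1],[0,0,0,0,-1],[0,0,0,0,-1],[0,0,0,0,-1]])

```text
time: 19.1
tool_pos: [0.5839, 0.224, 0.1666]
orientation: [2.536, 1.529, 2.629]
force: [0.3, 0.1, -0.3]
width: 1.0
```

```bash
python3 ax.py
```

```text
t 19.1 pos [0.5839 0.224  0.1666] toolx [-0.0367  0.0207 -0.9991] jaw deg 95.3 q [ 0.225  0.286  1.556  0.029  1.331 -1.447] F [ 0.3  0.1 -0.3] w 87.0
```

Call:
send_rows(deltas=[[-0.04,0,0,0,-1],[-0.04,0,0,0,-1],[-0.04,0,0,0,-1]])

```text
time: 19.48
tool_pos: [0.4632, 0.2235, 0.166]
orientation: [2.524, 1.529, 2.616]
force: [-0.7, 0.3, 0.5]
width: 1.002
```

```bash
python3 ax.py
```

```text
t 19.48 pos [0.4632 0.2235 0.166 ] toolx [-0.0359  0.0208 -0.9991] jaw deg 95.2 q [ 0.276  0.024  1.852  0.031  1.295 -1.395] F [-0.7  0.3  0.5] w 87.1
```

Call:
send_rows(deltas=[[0,0,0,0,-1],[0,0,0,0,-1]])

```text
time: 19.73
tool_pos: [0.4617, 0.2237, 0.1663]
orientation: [2.517, 1.53, 2.61]
force: [0.6, 0.1, 1.3]
width: 0.998
```

```bash
python3 ax.py
```

```text
t 19.73 pos [0.4617 0.2237 0.1663] toolx [-0.0355  0.0209 -0.9991] jaw deg 95.3 q [ 0.277  0.02   1.855  0.031  1.295 -1.396] F [0.6 0.1 1.3] w 86.8
```

Call:
send_rows(deltas=[[0.02,0,0,0,-1],[0.02,0,0,0,-1],[0.02,0,0,0,-1],[0.02,0,0,0,-1],[0.02,0,0,0,-1],[0,0,0,0,-1]])

```text
time: 20.48
tool_pos: [0.5725, 0.223, 0.1669]
orientation: [2.429, 1.533, 2.519]
force: [-0.4, 0.4, 0.8]
width: 1.002
```

```bash
python3 ax.py
```

```text
t 20.48 pos [0.5725 0.223  0.1669] toolx [-0.0303  0.0218 -0.9993] jaw deg 95.2 q [ 0.227  0.255  1.592  0.029  1.319 -1.441] F [-0.4  0.4  0.8] w 87.2
```

Call:
send_rows(deltas=[[0.01,0.007,-0.03,0,-1],[0.01,0.006,-0.03,0,-1],[0,0,-0.03,0,-1],[0,0,0,0,-1]])

```text
time: 20.98
tool_pos: [0.5938, 0.2361, 0.0749]
orientation: [2.412, 1.534, 2.502]
force: [-0.6, 0.3, 0.2]
width: 1.0
```

```bash
python3 ax.py;python3 look.py s10 side 311 170 30
```

```text
t 20.98 pos [0.5938 0.2361 0.0749] toolx [-0.0298  0.0222 -0.9993] jaw deg 95.1 q [ 0.24   0.406  1.586  0.031  1.173 -1.433] F [-0.6  0.3  0.2] w 87.0
[0.59534798 0.23648635 0.07700919] [2.33257412 1.53580254 2.42168016] [ 0.56186817 -0.26689262 -0.0571252 ] 0.9960503356861687
```

View pics/s10.png

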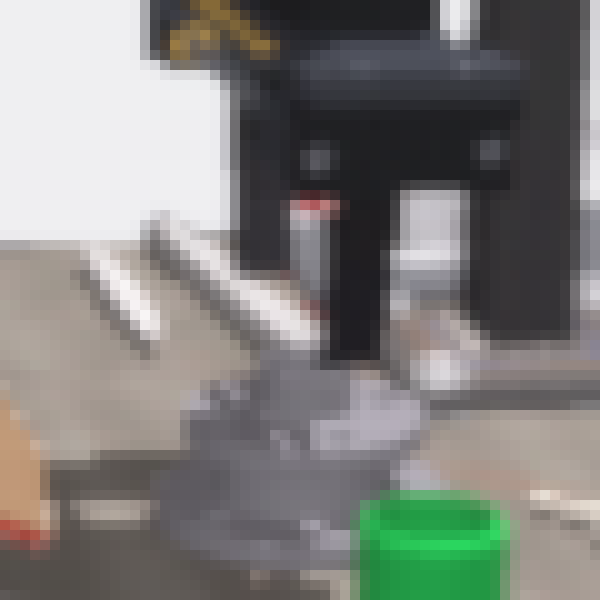

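Call:
send_rows(deltas=[[-0.001,0,-0.018,0,-1],[-0.001,0,-0.012,0,-1],[0,0,0,0,-1]])

```text
time: 21.4
tool_pos: [0.5952, 0.237, 0.0487]
orientation: [2.201, 1.538, 2.291]
force: [-0.2, 0.2, 0.3]
width: 0.996
```

```bash
python3 ax.py;python3 look.py s11 side 311 170 30
```

```text
t 21.4 pos [0.5952 0.237  0.0487] toolx [-0.0213  0.0243 -0.9995] jaw deg 95.1 q [ 0.24   0.436  1.601  0.032  1.12  -1.434] F [-0.2  0.2  0.3] w 86.7
[0.59556294 0.23707538 0.04922383] [2.17965744 1.53882099 2.26890794] [-0.31246085 -0.4786702   0.57090668] 1.0002826526786033
```

View pics/s11.png

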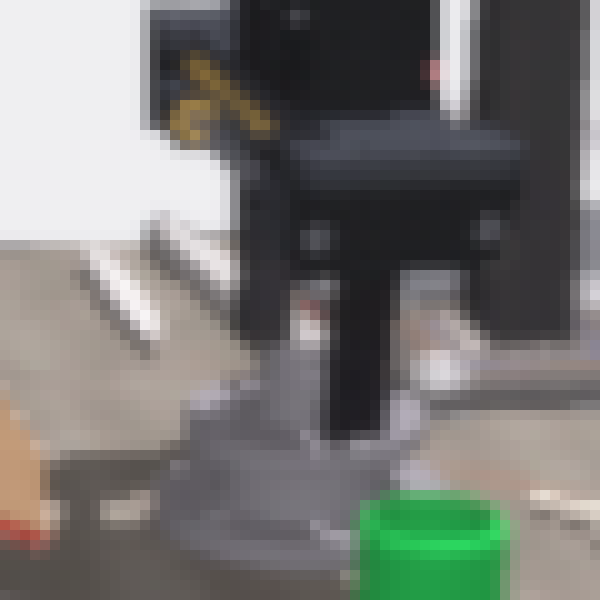

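Call:
send_rows(deltas=[[-0.002,-0.001,-0.006,0,-1],[0,0,0,0,1],[0,0,0,0,1],[0,0,0,0,1],[0,0,0,0,1],[0,0,0,0,1],[0,0,0,0,1]], squeeze=40)

```text
time: 22.32
tool_pos: [0.5948, 0.2365, 0.0448]
orientation: [2.081, 1.54, 2.17]
force: [0.4, 3.7, 0.5]
width: 0.405
```

```bash
python3 ax.py
```

```text
t 22.32 pos [0.5948 0.2365 0.0448] toolx [-0.0175  0.0256 -0.9995] jaw deg 95.1 q [ 0.24   0.437  1.608  0.032  1.108 -1.435] F [0.4 3.7 0.5] w 35.2
```

Call:
send_rows(deltas=[[0,0,0,0,1],[0,0,0,0,1],[0,0,0,0,1]])

```text
time: 22.7
tool_pos: [0.5947, 0.2368, 0.0448]
orientation: [2.076, 1.54, 2.165]
force: [-0.4, -0.0, 0.1]
width: 0.368
```

```bash
python3 ax.py;python3 look.py s12 side 311 170 30
```

```text
t 22.7 pos [0.5947 0.2368 0.0448] toolx [-0.0174  0.0258 -0.9995] jaw deg 95.1 q [ 0.24   0.437  1.608  0.033  1.108 -1.435] F [-0.4 -0.   0.1] w 32.0
[0.59473836 0.23675468 0.04482361] [2.07506731 1.53966898 2.16438765] [-0.82312258  0.9180935   0.88025721] 0.36644836566113426
```

View pics/s12.png

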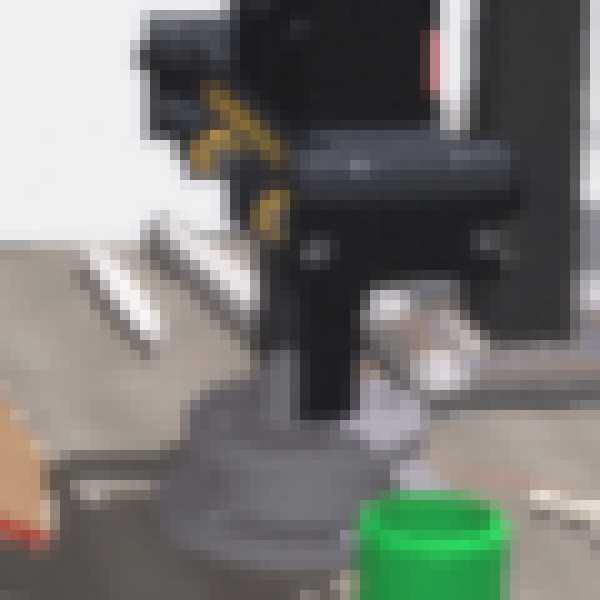

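Call:
send_rows(deltas=[[0,0,0.02,0,1],[0,0,0.04,0,1],[0,0,0.04,0,1],[0.006,-0.05,0,0,1],[0.006,-0.05,0,0,1],[0.006,-0.05,0,0,1],[0.006,-0.05,0,0,1],[0.005,-0.05,0,0,1]])

```text
time: 23.75
tool_pos: [0.6202, -0.0177, 0.1525]
orientation: [2.19, 1.54, 2.286]
force: [1.2, -0.5, -4.9]
width: 0.361
```

```bash
python3 ax.py;python3 look.py s13 side 330 190 50
```

```text
t 23.75 pos [ 0.6202 -0.0177  0.1525] toolx [-0.0202  0.0232 -0.9995] jaw deg 95.5 q [-0.166  0.283  1.587  0.02   1.296 -1.84 ] F [ 1.2 -0.5 -4.9] w 31.4
[ 0.62086717 -0.02498305  0.15268566] [2.30665641 1.54461956 2.40001021] [ 1.5661536  -5.30120351 -3.4607852 ] 0.3641563980084906
```

View pics/s13.png

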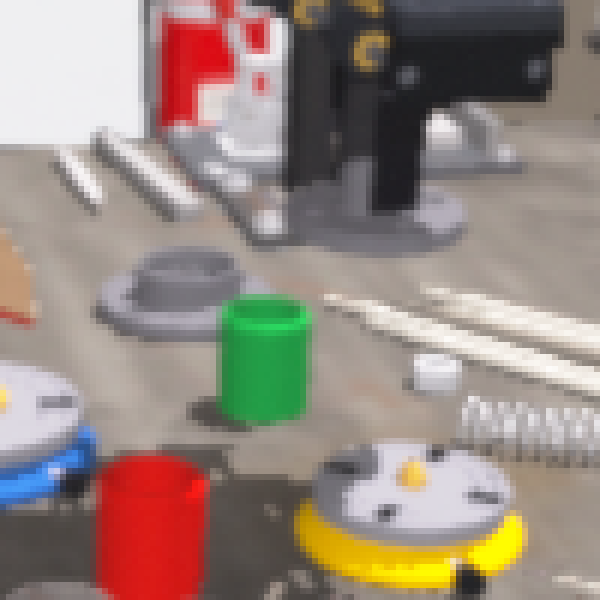

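Call:
send_rows(deltas=[[0.005,-0.022,0,0,1],[0.004,-0.018,-0.02,0,1],[0,0,-0.03,0,1],[0,0,-0.02,0,1],[0,0,0,0,1]])

```text
time: 24.42
tool_pos: [0.6279, -0.0678, 0.0791]
orientation: [2.35, 1.541, 2.44]
force: [-1.0, 0.1, -5.2]
width: 0.362
```

```bash
python3 ax.py;python3 look.py s14 side 348 210 30; python3 look.py t14 top 336 172 40
```

```text
t 24.43 pos [ 0.6279 -0.0678  0.0791] toolx [-0.0225  0.019  -0.9996] jaw deg 95.1 q [-0.239  0.389  1.601  0.014  1.179 -1.905] F [-1.   0.1 -5.2] w 31.5
[ 0.6287027  -0.06786142  0.08024725] [2.32219466 1.54294711 2.41194582] [-0.2290343   0.99672905 -4.61269202] 0.36717817328823193
[ 0.62974189 -0.06810756  0.0816193 ] [2.2764306  1.5451267  2.36623761] [ 1.11950194 -0.711399   -3.72703311] 0.364871840049885
```

View pics/s14.png

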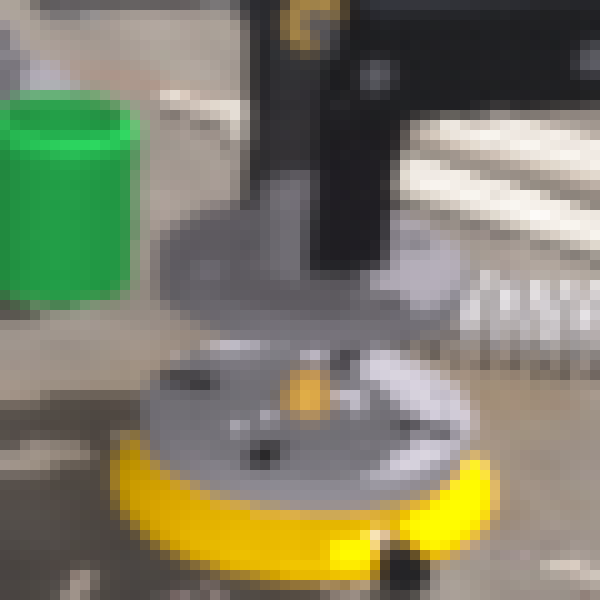

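View pics/t14.png

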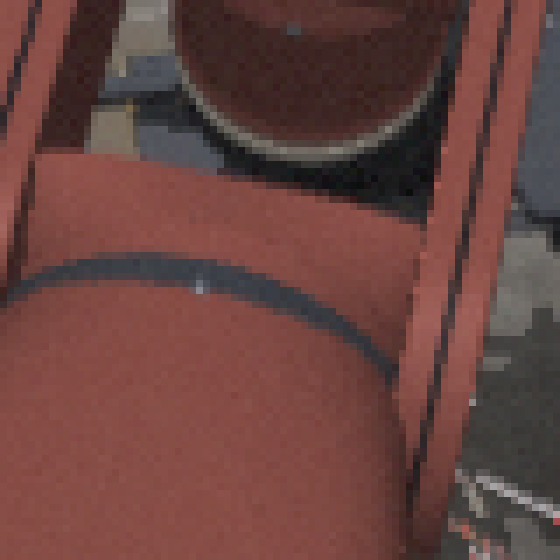

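```bash
python3 - <<'E'
from h import *
s=grab('side')
c=[.6291,-.0673]
for z in (.028,.0655,.0755): print(z,proj(s,[c+[z],[c[0]+.01,c[1],z],[c[0],c[1]+.01,z]]).round(2).tolist())
E
python3 ax.py
```

```text
0.028 [[347.58, 220.01], [350.99, 219.72], [346.44, 218.48]]
0.0655 [[348.4, 207.69], [351.86, 207.41], [347.24, 206.24]]
0.0755 [[348.62, 204.34], [352.09, 204.07], [347.45, 202.92]]
t 24.57 pos [ 0.6305 -0.0683  0.0827] toolx [-0.0164  0.0174 -0.9997] jaw deg 95.1 q [-0.239  0.385  1.597  0.014  1.179 -1.905] F [ 0.9 -0.1 -4.6] w 31.7
```

Call:
send_rows(deltas=[[-0.002,0.001,-0.014,0,1],[-0.001,0,-0.014,0,1]])

```text
time: 24.82
tool_pos: [0.6301, -0.0673, 0.0568]
orientation: [2.04, 1.552, 2.131]
force: [-1.0, 0.5, -4.3]
width: 0.364
```

```bash
python3 ax.py;python3 look.py s15 side 348 210 30; python3 ax.py
```

```text
t 24.82 pos [ 0.6301 -0.0673  0.0568] toolx [-0.01    0.0159 -0.9998] jaw deg 95.2 q [-0.238  0.411  1.617  0.015  1.127 -1.906] F [-1.   0.5 -4.3] w 31.6
[ 0.62878409 -0.06713452  0.05453182] [2.13493858 1.54988696 2.22553097] [-0.97707717 -0.27401133 -5.27381991] 0.36394243199267806
t 24.88 pos [ 0.6288 -0.0671  0.0545] toolx [-0.0127  0.0166 -0.9998] jaw deg 95.2 q [-0.238  0.414  1.619  0.015  1.125 -1.906] F [-1.  -0.3 -5.3] w 31.7
```

View pics/s15.png

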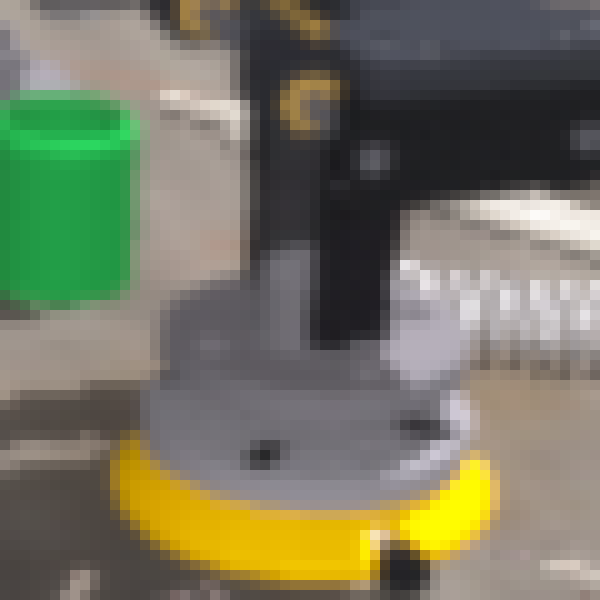

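Call:
send_rows(deltas=[[0,0,-0.006,0,1]])

```text
time: 25.0
tool_pos: [0.6289, -0.0671, 0.0482]
orientation: [2.129, 1.55, 2.22]
force: [0.6, -1.5, -4.3]
width: 0.368
```

Call:
send_rows(deltas=[[0,0,-0.005,0,1]])

```text
time: 25.12
tool_pos: [0.6287, -0.0671, 0.0428]
orientation: [2.137, 1.55, 2.228]
force: [-4.6, -2.2, 25.6]
width: 0.369
```

Call:
send_rows(deltas=[[0,0,-0.003,0,1]])

```text
time: 25.25
tool_pos: [0.6288, -0.0671, 0.0426]
orientation: [2.168, 1.549, 2.259]
force: [-16.2, 2.4, 29.4]
width: 0.367
```

Call:
send_rows(deltas=[[0,0,0.001,0,-1],[0,0,0,0,-1],[0,0,0,0,-1],[0,0,0,0,-1],[0,0,0,0,-1]])

```text
time: 25.88
tool_pos: [0.6316, -0.0679, 0.0465]
orientation: [1.954, 1.554, 2.045]
force: [-0.7, 0.4, -0.5]
width: 0.849
```

Call:
send_rows(deltas=[[0,0,0.03,0,-1],[0,0,0.04,0,-1],[0,0,0.04,0,-1],[0,0,0,0,-1]])

```text
time: 26.38
tool_pos: [0.6301, -0.0676, 0.1578]
orientation: [2.08, 1.551, 2.17]
force: [-0.3, -0.1, -0.5]
width: 0.997
```

```bash
python3 ax.py;python3 look.py s16 side 348 210 30
```

```text
t 26.38 pos [ 0.6301 -0.0676  0.1578] toolx [-0.011   0.0161 -0.9998] jaw deg 95.2 q [-0.238  0.301  1.553  0.014  1.301 -1.903] F [-0.3 -0.1 -0.5] w 86.7
[ 0.62866886 -0.06721089  0.15541987] [2.19264982 1.54821581 2.2831092 ] [ 0.33208466  0.50857972 -0.71444981] 0.9983311934951584
```

View pics/s16.png

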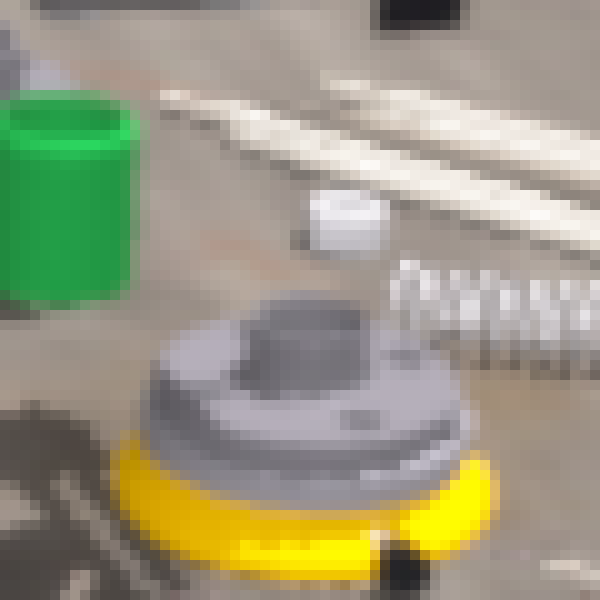

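The small flange sits flat on the yellow table in the side view, with the knob at (358,236). Next I'll locate the big flange from the top view.

Run:
```python
from h import *
import pickle
f=grab('top'); pickle.dump(f,open('/tmp/top17.pkl','wb'))
cv2.imwrite('pics/t17.png',cv2.resize(f['frame'][165:225,185:245,::-1],None,fx=10,fy=10,interpolation=cv2.INTER_NEAREST))
hsv=cv2.cvtColor(f['frame'],cv2.COLOR_RGB2HSV)
for th in (115,125,135):
  m=((hsv[...,2]>th)&(hsv[...,0]>105)&(hsv[...,1]<60)).astype(np.uint8)*255
  c=big(cv2.morphologyEx(m,cv2.MORPH_OPEN,np.ones((3,3))),(185,160,245,225))
  h=cv2.convexHull(c.astype(np.float32)).reshape(-1,2)
  print(th,fitc(onplane(f,h,.01)[:,:2]),fitc(onplane(f,h,.01)[:,:2],.0525))
```

```text
115 (array([0.5924, 0.2411, 0.0484]), np.float64(0.00715)) (array([0.5945, 0.2364, 0.0525]), np.float64(0.00815))
125 (array([0.6314, 0.2287, 0.0261]), np.float64(0.00544)) (array([0.593 , 0.2376, 0.0525]), np.float64(0.00773))
135 (array([0.6235, 0.2322, 0.0262]), np.float64(0.00496)) (array([0.5921, 0.2388, 0.0525]), np.float64(0.00671))
```

View pics/t17.png

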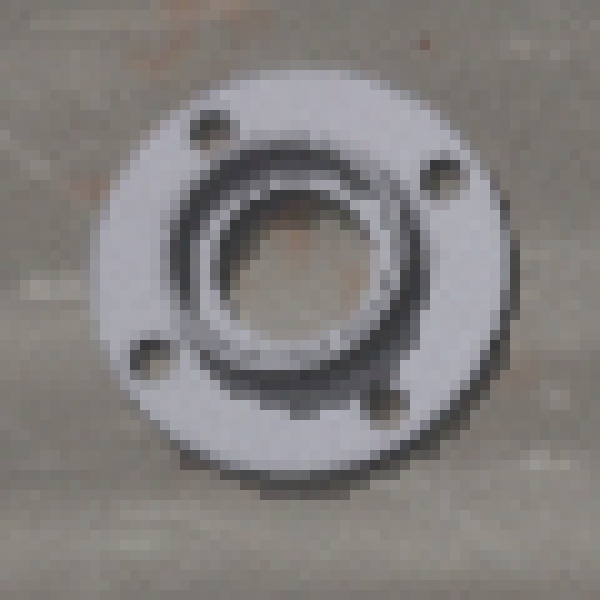

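Run:
```python
from h import *
import pickle
f=pickle.load(open('/tmp/top17.pkl','rb'))
print(onplane(f,[[214.3,191.4],[214.2,191.2]],.01))
```

```text
[[0.59387545 0.23685356 0.01      ]
 [0.59440023 0.23710431 0.01      ]]
```

Call:
send_rows(deltas=[[-0.006,0.05,0,0,-1],[-0.006,0.05,0,0,-1],[-0.006,0.05,0,0,-1],[-0.006,0.05,0,0,-1],[-0.006,0.05,0,0,-1],[-0.005,0.04,0,0,-1],[0,0,0,0,-1]])

```text
time: 27.35
tool_pos: [0.5818, 0.2296, 0.138]
orientation: [2.676, 1.528, 2.763]
force: [-0.1, -0.5, -0.2]
width: 0.999
```

```bash
python3 ax.py
```

```text
t 27.35 pos [0.5818 0.2296 0.138 ] toolx [-0.0401  0.016  -0.9991] jaw deg 95.0 q [ 0.236  0.316  1.574  0.026  1.286 -1.429] F [-0.1 -0.5 -0.2] w 86.9
```

Call:
send_rows(deltas=[[0.006,0.004,-0.02,0,-1],[0.006,0.003,-0.02,0,-1],[0,0,-0.02,0,-1],[0,0,0,0,-1]])

```text
time: 27.85
tool_pos: [0.5914, 0.2337, 0.0702]
orientation: [2.797, 1.521, 2.883]
force: [0.2, -0.7, 0.2]
width: 0.997
```

```bash
python3 ax.py
```

```text
t 27.85 pos [0.5914 0.2337 0.0702] toolx [-0.048   0.0127 -0.9988] jaw deg 94.9 q [ 0.24   0.42   1.577  0.026  1.188 -1.427] F [ 0.2 -0.7  0.2] w 86.8
```

```bash
for i in 1 2 3 4; do python3 -c "
from h import *
grab('side');grab('side')"; python3 ax.py; done
```

```text
t 27.95 pos [0.5932 0.2343 0.0729] toolx [-0.0437  0.0138 -0.9989] jaw deg 94.9 q [ 0.24   0.418  1.575  0.026  1.188 -1.427] F [-0.3  0.2  0.3] w 87.0
t 28.05 pos [0.5942 0.2349 0.0745] toolx [-0.0409  0.0145 -0.9991] jaw deg 94.9 q [ 0.24   0.416  1.573  0.026  1.188 -1.427] F [ 0.4 -0.6  1.1] w 87.1
t 28.15 pos [0.5943 0.2352 0.0749] toolx [-0.0402  0.0148 -0.9991] jaw deg 94.9 q [ 0.241  0.416  1.573  0.026  1.188 -1.427] F [ 0.2  0.2 -0.6] w 87.3
t 28.25 pos [0.5941 0.2352 0.0747] toolx [-0.0406  0.0146 -0.9991] jaw deg 95.0 q [ 0.241  0.416  1.574  0.026  1.188 -1.427] F [-0.2 -0.  -0.3] w 87.5
```

Call:
send_rows(deltas=[[0,0.001,-0.02,0,-1],[0,0,-0.02,0,-1],[0,0,-0.012,0,-1]])

```text
time: 28.62
tool_pos: [0.5945, 0.2365, 0.0204]
orientation: [2.68, 1.529, 2.767]
force: [-0.7, 0.2, 0.0]
width: 0.997
```

```bash
cat > settle.py <<'E'
from h import *
for i in range(4): grab('side')
E
python3 settle.py; python3 ax.py; python3 look.py s18 side 311 175 30
```

```text
t 28.82 pos [0.5954 0.2367 0.0223] toolx [-0.0371  0.0155 -0.9992] jaw deg 95.0 q [ 0.242  0.485  1.591  0.027  1.099 -1.428] F [0.1 0.  0.6] w 86.8
[0.59601227 0.23682648 0.02307342] [2.63714524 1.53172657 2.72426687] [ 0.15039387 -0.61246346  0.00679455] 1.0026563470413743
```

View pics/s18.png

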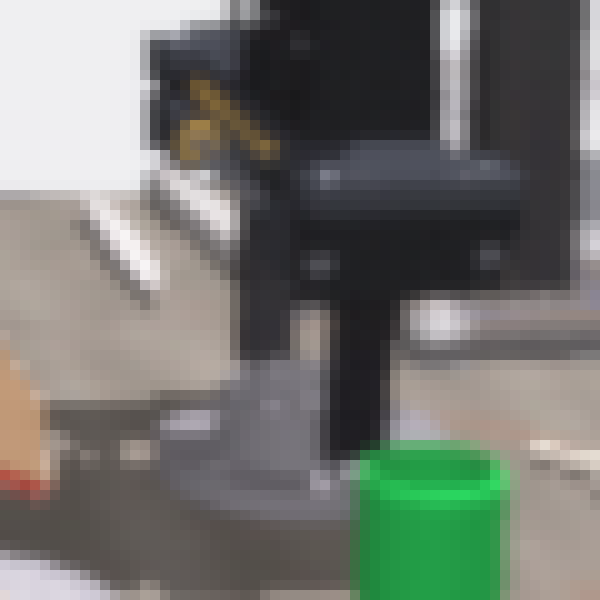

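Call:
send_rows(deltas=[[-0.002,0,-0.009,0,-1],[0,0,0,0,-1]])

```text
time: 29.12
tool_pos: [0.5948, 0.2371, 0.0147]
orientation: [2.602, 1.533, 2.689]
force: [0.6, -0.7, -0.9]
width: 0.999
```

```bash
python3 settle.py; python3 ax.py
```

```text
t 29.32 pos [0.5959 0.2373 0.0159] toolx [-0.0315  0.0169 -0.9994] jaw deg 95.0 q [ 0.243  0.491  1.596  0.027  1.082 -1.428] F [-0.4 -0.3  0.2] w 87.1
```

Call:
send_rows(deltas=[[-0.002,0,-0.003,0,1],[0,0,0,0,1],[0,0,0,0,1],[0,0,0,0,1],[0,0,0,0,1]], squeeze=55)

```text
time: 29.95
tool_pos: [0.5939, 0.2376, 0.0131]
orientation: [2.547, 1.535, 2.634]
force: [1.3, 0.2, 0.0]
width: 0.683
```

```bash
python3 settle.py; python3 ax.py
```

```text
t 30.15 pos [0.5939 0.2376 0.013 ] toolx [-0.0311  0.0173 -0.9994] jaw deg 95.0 q [ 0.244  0.491  1.602  0.028  1.075 -1.427] F [0.3 0.8 0.1] w 59.3
```

Call:
send_rows(deltas=[[0,0,0.01,0,1],[0,0,0.02,0,1],[0,0,0.03,0,1],[0,0,0.03,0,1]])

```text
time: 30.65
tool_pos: [0.5882, 0.2357, 0.1013]
orientation: [2.752, 1.525, 2.839]
force: [0.4, -0.2, -6.4]
width: 0.682
```

```bash
python3 settle.py; python3 ax.py; python3 look.py s19 side 311 175 40
```

```text
t 30.85 pos [0.5891 0.236  0.1008] toolx [-0.0411  0.0143 -0.9991] jaw deg 95.0 q [ 0.244  0.377  1.572  0.025  1.23  -1.423] F [-0.4  0.2 -7. ] w 59.3
[0.58803773 0.23571212 0.0992359 ] [2.75331357 1.52483554 2.84029336] [-0.45714379  0.33310344 -7.06416052] 0.6815213974258403
```

View pics/s19.png

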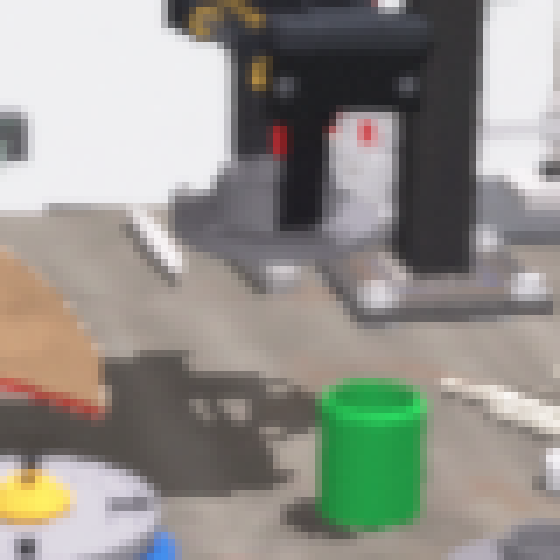

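Call:
send_rows(deltas=[[-0.025,-0.03,0,0,1],[-0.035,-0.042,0,0,1],[-0.035,-0.042,0,0,1],[-0.03,-0.036,0,0,1],[-0.01,-0.012,0,0,1]])

```text
time: 31.52
tool_pos: [0.4424, 0.0701, 0.0895]
orientation: [2.848, 1.511, 2.938]
force: [0.3, 0.2, -7.2]
width: 0.685
```

```bash
python3 settle.py; python3 ax.py; python3 look.py s20 side 280 195 40
```

```text
t 31.73 pos [0.4462 0.0718 0.0914] toolx [-0.0536  0.0129 -0.9985] jaw deg 95.2 q [-0.024 -0.013  2.042  0.013  1.167 -1.691] F [ 1.   0.  -5.9] w 59.2
[0.44665801 0.07207428 0.09165085] [2.81541713 1.51608404 2.9065771 ] [ 1.01772241  0.03994446 -6.07706013] 0.6764906771027013
```

View pics/s20.png

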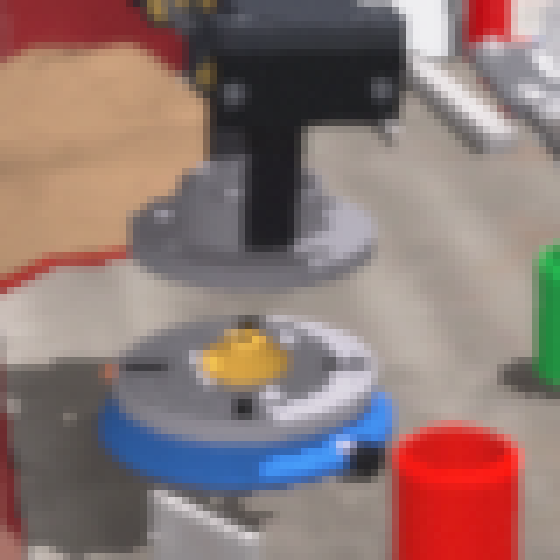

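Call:
send_rows(deltas=[[-0.006,-0.011,-0.012,0,1],[0,0,-0.012,0,1]])

```text
time: 32.02
tool_pos: [0.4422, 0.0615, 0.0671]
orientation: [2.803, 1.519, 2.896]
force: [-0.2, -0.2, -6.3]
width: 0.68
```

```bash
python3 settle.py; python3 ax.py; python3 look.py s21 side 275 205 30;python3 - <<'E'
from h import *
s=grab('side')
c=[.4407,.0604]
for z in (.028,.055,.065): print(z,proj(s,[c+[z],[c[0]+.01,c[1],z],[c[0],c[1]+.01,z]]).round(2).tolist())
E
```

```text
t 32.23 pos [0.4424 0.0618 0.0677] toolx [-0.0508  0.013  -0.9986] jaw deg 95.3 q [-0.046  0.01   2.07   0.012  1.113 -1.716] F [-0.7 -0.2 -7. ] w 59.4
[0.442789   0.06184905 0.06819191] [2.79464298 1.51922476 2.88807207] [ 3.41954863e-04 -8.01641197e-01 -6.90169094e+00] 0.6794636708906476
0.028 [[273.77, 206.84], [277.11, 206.59], [273.31, 205.51]]
0.055 [[273.58, 198.46], [276.95, 198.23], [273.12, 197.19]]
0.065 [[273.51, 195.32], [276.89, 195.09], [273.05, 194.07]]
```

View pics/s21.png

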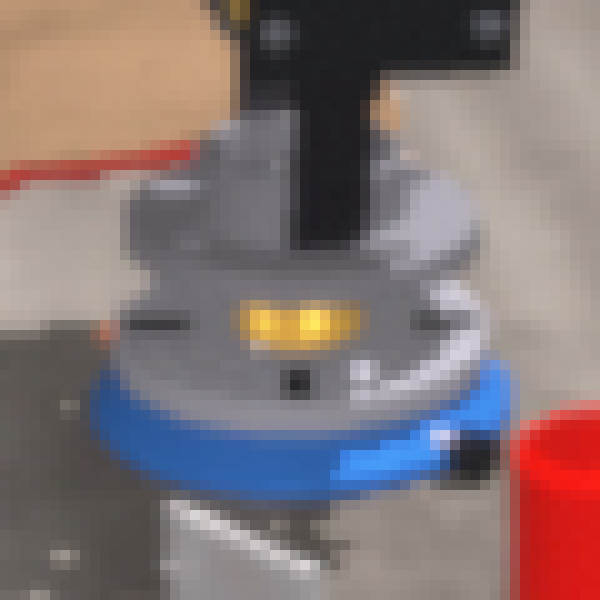

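Call:
send_rows(deltas=[[-0.002,-0.001,-0.01,0,1],[0,0,-0.006,0,1]])

```text
time: 32.58
tool_pos: [0.4419, 0.0609, 0.0525]
orientation: [2.783, 1.522, 2.876]
force: [-0.8, 0.4, -6.2]
width: 0.68
```

```bash
python3 settle.py; python3 ax.py; python3 look.py s22 side 275 205 30
```

```text
t 32.77 pos [0.4423 0.0608 0.0531] toolx [-0.0465  0.0127 -0.9988] jaw deg 95.3 q [-0.048  0.031  2.081  0.012  1.077 -1.719] F [-0.3 -0.2 -6.5] w 59.3
[0.4426071  0.06083949 0.05337966] [2.77763867 1.52311728 2.87138065] [ 0.04152107  0.48553991 -6.42544522] 0.6782810295930851
```

View pics/s22.png

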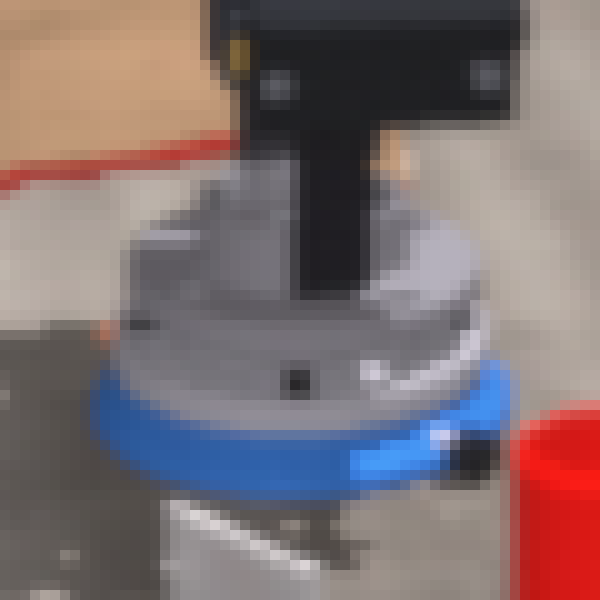

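Call:
send_rows(deltas=[[-0.002,0,-0.006,0,1]])

```text
time: 32.95
tool_pos: [0.4416, 0.0608, 0.0479]
orientation: [2.768, 1.525, 2.861]
force: [-0.5, -0.1, -7.4]
width: 0.686
```

Call:
send_rows(deltas=[[0,0,-0.004,0,1]])

```text
time: 33.08
tool_pos: [0.4411, 0.0608, 0.0434]
orientation: [2.771, 1.524, 2.865]
force: [0.3, -0.1, -6.4]
width: 0.681
```

Call:
send_rows(deltas=[[0,0,-0.003,0,1]])

```text
time: 33.2
tool_pos: [0.4411, 0.0607, 0.0409]
orientation: [2.775, 1.524, 2.869]
force: [-11.2, -1.2, 24.9]
width: 0.679
```

```bash
python3 ax.py; python3 look.py s23 side 275 205 30
```

```text
t 33.2 pos [0.4411 0.0607 0.0409] toolx [-0.0449  0.0126 -0.9989] jaw deg 95.4 q [-0.049  0.048  2.091  0.012  1.048 -1.72 ] F [-11.2  -1.2  24.9] w 59.0
[0.44110854 0.0607631  0.04105613] [2.77668816 1.52376935 2.87059146] [-4.17529412 -1.59902839  0.47093132] 0.6809539502768092
```

View pics/s23.png

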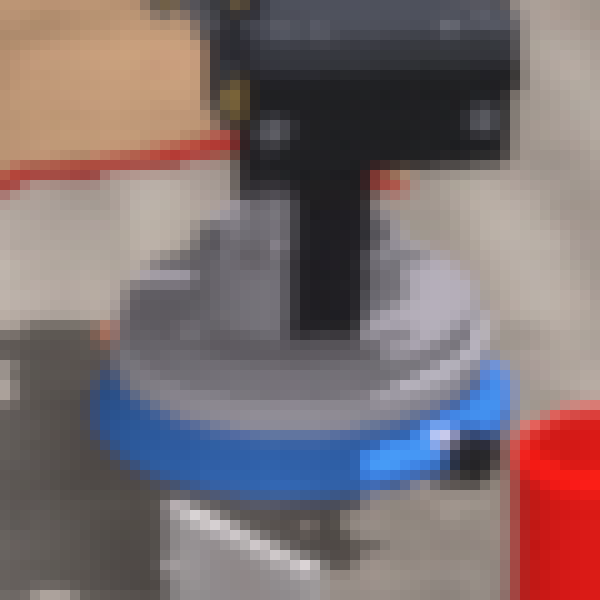

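The flange is down on the faceplate: TCP height is 41 mm, as expected, and the side view shows no gap. Opening.

Call:
send_rows(deltas=[[0,0,0.001,0,-1],[0,0,0,0,-1],[0,0,0,0,-1],[0,0,0,0,-1]])

```text
time: 33.75
tool_pos: [0.4442, 0.0606, 0.0443]
orientation: [2.741, 1.53, 2.835]
force: [0.6, -0.6, -1.1]
width: 0.98
```

Call:
send_rows(deltas=[[0,0,0.03,0,-1],[0,0,0.04,0,-1],[0,0,0.04,0,-1],[0,0,0.02,0,-1]])

```text
time: 34.25
tool_pos: [0.442, 0.0607, 0.1762]
orientation: [2.765, 1.525, 2.859]
force: [0.4, -0.0, 0.5]
width: 1.001
```

```bash
python3 settle.py; python3 ax.py; python3 look.py s24 side 275 205 30;python3 - <<'E'
from h import *
f=grab('top');save(f,'pics/t24.png')
E
```

```text
t 34.45 pos [0.4408 0.0608 0.1733] toolx [-0.0468  0.0128 -0.9988] jaw deg 95.3 q [-0.049 -0.141  1.994  0.011  1.336 -1.716] F [ 0.6  0.2 -0.7] w 86.9
[0.4401846  0.06076483 0.17252135] [2.7891958  1.5204914  2.88269391] [0.32611378 0.20238861 0.1185792 ] 0.9984299477428632
```

View pics/s24.png

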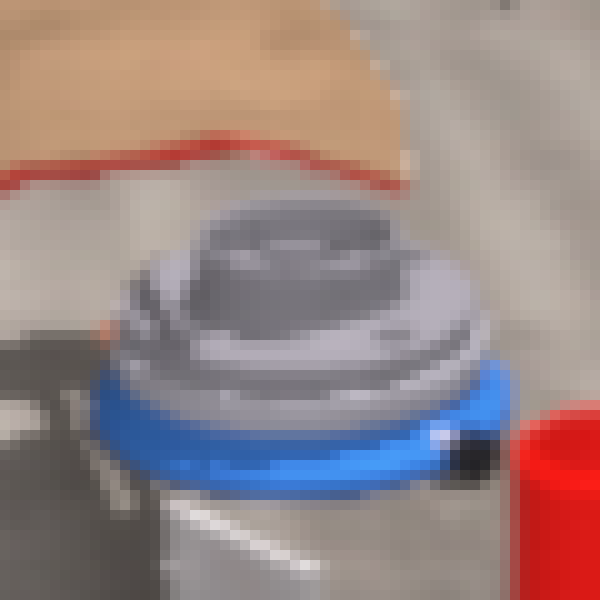

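View pics/t24.png

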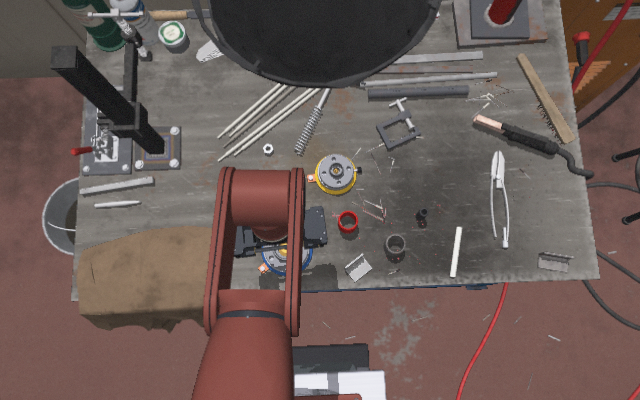

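The big flange sits flat on the blue table. The big stub stands aside at about (396,246) in the top view, and the small flange is centred on the yellow table. Now I'll measure the stubs and the small socket.

Run:
```python
from h import *
import pickle
f=grab('top'); pickle.dump(f,open('/tmp/top25.pkl','wb'))
a=f['frame'][225:265,375:415,::-1];b=f['frame'][152:192,316:356,::-1]
cv2.imwrite('pics/t25.png',np.hstack([cv2.resize(x,None,fx=10,fy=10,interpolation=cv2.INTER_NEAREST) for x in (a,b)]))
print(proj(f,[[.4422,-.1996,.055],[.6291,-.0673,.056],[.6291,-.0673,.038]]).round(1).tolist())
```

```text
[[394.7, 241.9], [335.4, 168.0], [335.3, 170.0]]
```

View pics/t25.png

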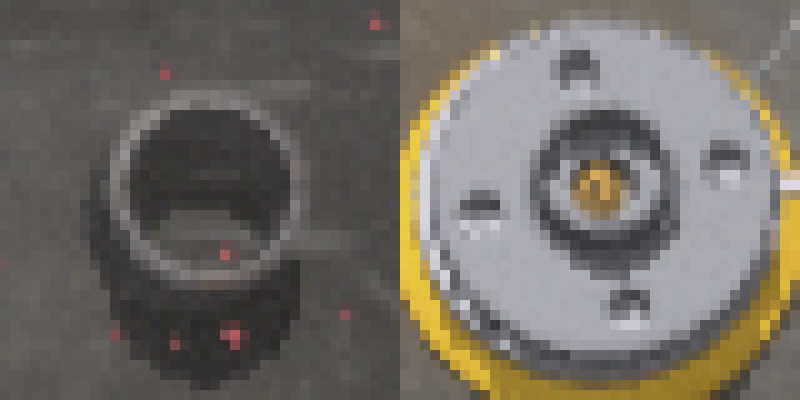

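```bash
python3 - <<'E'
from h import *
import pickle
f=pickle.load(open('/tmp/top25.pkl','rb'))
print(onplane(f,[[395,243.2]],.055),onplane(f,[[335.9,170]],.038),onplane(f,[[423.3,211.5]],.06))
E
python3 ax.py
```

```text
[[ 0.43899032 -0.20004152  0.055     ]] [[ 0.62914574 -0.06871127  0.038     ]] [[ 0.51160026 -0.27207037  0.06      ]]
t 34.6 pos [0.4399 0.0608 0.1721] toolx [-0.0498  0.0129 -0.9987] jaw deg 95.3 q [-0.049 -0.139  1.995  0.011  1.336 -1.716] F [-0.7  0.1 -0.3] w 87.1
```

Call:
send_rows(deltas=[[0,-0.04,0,0,-1],[0,-0.05,0,0,-1],[0,-0.05,0,0,-1],[0,-0.05,0,0,-1],[0,-0.04,0,0,-1],[0,-0.015,0,0,-1]])

```text
time: 35.35
tool_pos: [0.4351, -0.1884, 0.1645]
orientation: [2.754, 1.507, 2.852]
force: [-0.3, 0.2, 0.2]
width: 0.999
```

```bash
python3 settle.py; python3 ax.py
```

```text
t 35.55 pos [ 0.4356 -0.1858  0.1651] toolx [-0.06    0.0184 -0.998 ] jaw deg 95.7 q [-0.558 -0.043  1.92  -0.017  1.325 -2.225] F [ 0.3 -0.1  1. ] w 87.0
```

Call:
send_rows(deltas=[[0,0,0,-0.18,-1],[0,0,0,-0.18,-1],[0,0,0,-0.18,-1],[0,0,0,-0.18,-1],[0,0,0,-0.18,-1],[0,0,0,-0.18,-1],[0,0,0,-0.18,-1],[0,0,0,-0.18,-1],[0,0,0,-0.18,-1],[0,0,0,-0.18,-1]])

```text
time: 36.8
tool_pos: [0.4372, -0.1668, 0.1639]
orientation: [2.737, 1.501, 1.001]
force: [-0.1, -0.2, 0.1]
width: 1.0
```

Call:
send_rows(deltas=[[0,0,0,-0.18,-1],[0,0,0,-0.18,-1],[0,0,0,-0.18,-1],[0,0,0,-0.18,-1],[0,0,0,-0.18,-1],[0,0,0,-0.18,-1]])

```text
time: 37.55
tool_pos: [0.4377, -0.1552, 0.1632]
orientation: [2.792, 1.5, -0.048]
force: [-0.6, 0.1, -0.0]
width: 0.998
```

```bash
python3 settle.py; python3 ax.py
```

```text
t 37.75 pos [ 0.4378 -0.1559  0.1633] toolx [ 0.0711 -0.0032 -0.9975] jaw deg -72.2 q [-0.537 -0.18   2.049  0.036  1.21   0.71 ] F [ 0.6  0.9 -0.2] w 87.0
```

Call:
send_rows(deltas=[[0.03,0.05,0,0,-1],[0.03,0.05,0,0,-1],[0.03,0.05,0,0,-1],[0.03,0.05,0,0,-1],[0,0,0,0,-1]])

```text
time: 38.38
tool_pos: [0.561, 0.0508, 0.1642]
orientation: [2.771, 1.497, -0.043]
force: [-0.0, -0.3, 0.2]
width: 0.997
```

```bash
python3 ax.py
```

```text
t 38.38 pos [0.561  0.0508 0.1642] toolx [ 0.0736 -0.0031 -0.9973] jaw deg -71.3 q [-5.000e-02  6.400e-02  1.814e+00  1.000e-03  1.189e+00  1.193e+00] F [-0.  -0.3  0.2] w 86.7
```

Call:
send_rows(deltas=[[-0.03,-0.05,0,0,-1],[-0.03,-0.05,0,0,-1],[-0.03,-0.05,0,0,-1],[-0.03,-0.05,0,0,-1],[0,0,0,0,-1]])

```text
time: 39.0
tool_pos: [0.4351, -0.1538, 0.1634]
orientation: [2.74, 1.498, -0.055]
force: [0.6, 1.0, 0.4]
width: 0.999
```

```bash
python3 ax.py
```

```text
t 39.0 pos [ 0.4351 -0.1538  0.1634] toolx [ 0.0722 -0.0039 -0.9974] jaw deg -70.2 q [-0.536 -0.19   2.058  0.036  1.21   0.676] F [0.6 1.  0.4] w 86.9
```

Call:
send_rows(deltas=[[0,0,0.04,0,-1],[0,0,0.04,0,-1]])

```text
time: 39.25
tool_pos: [0.4318, -0.1526, 0.2412]
orientation: [2.807, 1.506, 0.014]
force: [0.8, -1.3, 0.0]
width: 1.0
```

```bash
python3 -c "
from h import *
grab('side');grab('side')"; python3 ax.py
```

```text
t 39.35 pos [ 0.4345 -0.1538  0.2453] toolx [ 0.0729 -0.0035 -0.9973] jaw deg -70.1 q [-0.538 -0.262  1.96   0.035  1.379  0.679] F [0.8 0.  0.1] w 87.1
```

Call:
send_rows(deltas=[[0,0,0,0,-1],[0,0,0,0,-1],[0,0,0,0,-1],[0,0,0,0,-1],[0,0,0,0,-1],[0,0,0,0,-1]])

```text
time: 40.1
tool_pos: [0.433, -0.1514, 0.2411]
orientation: [2.795, 1.503, 0.006]
force: [-0.5, 0.1, 1.0]
width: 1.002
```

```bash
python3 ax.py
```

```text
t 40.1 pos [ 0.433  -0.1514  0.2411] toolx [ 6.730e-02  4.000e-04 -9.977e-01] jaw deg -69.8 q [-0.535 -0.26   1.966  0.035  1.378  0.677] F [-0.5  0.1  1. ] w 87.2
```

Call:
send_rows(deltas=[[0,0,-0.06,0,-1],[0,0,0.06,0,-1],[0,0,-0.06,0,-1],[0,0,0.06,0,-1],[0,0,-0.06,0,-1],[0,0,0.06,0,-1],[0,0,-0.06,0,-1],[0,0,0.06,0,-1]])

```text
time: 41.1
tool_pos: [0.399, -0.1316, 0.2262]
orientation: [-1.34, 1.493, 2.153]
force: [0.6, -0.6, -1.9]
width: 1.001
```

```bash
python3 ax.py; python3 settle.py; python3 ax.py
```

```text
t 41.1 pos [ 0.399  -0.1316  0.2262] toolx [-0.0429  0.0651 -0.997 ] jaw deg -69.9 q [-0.535 -0.238  1.977  0.034  1.473  0.68 ] F [ 0.6 -0.6 -1.9] w 87.1
t 41.3 pos [ 0.4152 -0.141   0.2486] toolx [-0.0012  0.0408 -0.9992] jaw deg -69.8 q [-0.535 -0.247  1.941  0.035  1.47   0.68 ] F [ 0.3  0.  -0.3] w 87.3
```

Call:
send_rows(deltas=[[0,0,-0.06,0,-1],[0,0,0,0,-1],[0,0,0.06,0,-1],[0,0,0,0,-1],[0,0,-0.06,0,-1],[0,0,0,0,-1],[0,0,0.06,0,-1],[0,0,0,0,-1]])

```text
time: 42.3
tool_pos: [0.4219, -0.1449, 0.2652]
orientation: [-2.353, 1.536, 1.14]
force: [1.2, 0.0, 0.1]
width: 0.998
```

```bash
python3 ax.py; python3 settle.py; python3 ax.py
```

```text
t 42.3 pos [ 0.4219 -0.1449  0.2652] toolx [ 0.0146  0.0319 -0.9994] jaw deg -69.8 q [-0.535 -0.252  1.914  0.035  1.483  0.681] F [1.2 0.  0.1] w 86.8
t 42.5 pos [ 0.4186 -0.1431  0.2577] toolx [ 0.0046  0.0375 -0.9993] jaw deg -69.8 q [-0.535 -0.248  1.924  0.035  1.48   0.68 ] F [-0.5 -0.4 -0.3] w 86.9
```

Call:
send_rows(deltas=[[0.003,-0.01,-0.01,0.18,-1],[0.003,-0.01,-0.01,0.18,-1],[0.003,-0.01,-0.01,0.18,-1],[0.003,-0.01,-0.01,0.18,-1],[0.003,-0.01,-0.01,0.18,-1],[0,0,-0.01,0.18,-1],[0,0,-0.01,0.08,-1]])

```text
time: 43.38
tool_pos: [0.4311, -0.1929, 0.1818]
orientation: [-2.008, 1.523, 2.683]
force: [1.0, 0.3, 0.2]
width: 1.002
```

```bash
python3 settle.py; python3 ax.py
```

```text
t 43.58 pos [ 0.4314 -0.1929  0.1827] toolx [-0.0421  0.021  -0.9989] jaw deg -1.5 q [-0.583 -0.077  1.918 -0.006  1.348 -0.555] F [-0.8  0.6 -0. ] w 86.8
```

Call:
send_rows(deltas=[[0,0,0.06,0,-1],[0,0,-0.06,0,-1],[0,0,0.06,0,-1],[0,0,-0.06,0,-1]])

```text
time: 44.08
tool_pos: [0.4277, -0.1903, 0.1878]
orientation: [-2.04, 1.505, 2.638]
force: [2.2, -0.3, -1.0]
width: 1.003
```

```bash
python3 ax.py; python3 settle.py; python3 ax.py
```

```text
t 44.08 pos [ 0.4277 -0.1903  0.1878] toolx [-0.0579  0.0319 -0.9978] jaw deg -1.9 q [-0.583 -0.076  1.908 -0.005  1.376 -0.548] F [ 2.2 -0.3 -1. ] w 87.3
t 44.27 pos [ 0.4232 -0.1874  0.1814] toolx [-0.0713  0.0406 -0.9966] jaw deg -1.8 q [-0.584 -0.07   1.915 -0.005  1.378 -0.549] F [0.4 0.3 1.1] w 87.1
```

Call:
send_rows(deltas=[[0,0,0,-0.18,-1],[0,0,0,-0.18,-1],[0,0,0,-0.18,-1],[0,0,0,-0.18,-1],[0,0,0,-0.18,-1],[0,0,0,-0.18,-1],[0,0,0,-0.18,-1],[0,0,0,-0.18,-1],[0,0,0,-0.18,-1],[0,0,0,-0.18,-1]])

```text
time: 45.52
tool_pos: [0.4382, -0.198, 0.2111]
orientation: [-2.536, 1.502, 0.28]
force: [0.2, -0.2, -0.7]
width: 1.0
```

Call:
send_rows(deltas=[[0,0,0,-0.18,-1],[0,0,0,-0.18,-1],[0,0,0,-0.18,-1],[0,0,0,-0.18,-1],[0,0,0,-0.18,-1]])

```text
time: 46.15
tool_pos: [0.4451, -0.2028, 0.2274]
orientation: [-2.608, 1.48, -0.727]
force: [-1.9, -0.3, 0.2]
width: 1.0
```

```bash
python3 settle.py; python3 ax.py
```

```text
t 46.35 pos [ 0.4446 -0.2024  0.226 ] toolx [ 0.0667 -0.0585 -0.9961] jaw deg -161.5 q [-0.58  -0.189  1.937 -0.013  1.306  2.243] F [ 0.  -0.  -0.6] w 86.9
```

Call:
send_rows(deltas=[[0,0,-0.06,0,-1],[0,0,0.06,0,-1],[0,0,-0.06,0,-1],[0,0,0.06,0,-1]])

```text
time: 46.85
tool_pos: [0.4293, -0.1927, 0.2091]
orientation: [-2.799, 1.535, -0.892]
force: [0.8, -0.8, -1.0]
width: 0.998
```

```bash
python3 ax.py; python3 settle.py; python3 ax.py
```

```text
t 46.85 pos [ 0.4293 -0.1927  0.2091] toolx [ 0.0227 -0.0282 -0.9993] jaw deg -160.7 q [-0.581 -0.176  1.956 -0.011  1.328  2.226] F [ 0.8 -0.8 -1. ] w 86.8
t 47.05 pos [ 0.4441 -0.2024  0.2313] toolx [ 0.0607 -0.0533 -0.9967] jaw deg -160.7 q [-0.581 -0.187  1.925 -0.012  1.324  2.227] F [0.2 0.2 0.3] w 87.1
```

Call:
send_rows(deltas=[[0,0,-0.06,0,-1],[0,0,0.06,0,-1],[0,0,-0.06,0,-1],[0,0,0.06,0,-1],[0,0,-0.06,0,-1],[0,0,0.06,0,-1],[0,0,-0.06,0,-1],[0,0,0.06,0,-1]])

```text
time: 48.05
tool_pos: [0.4161, -0.1843, 0.2165]
orientation: [0.923, 1.538, 2.847]
force: [1.1, -0.8, -0.4]
width: 1.0
```

```bash
python3 ax.py; python3 settle.py; python3 ax.py
```

```text
t 48.05 pos [ 0.4161 -0.1843  0.2165] toolx [-0.0314  0.0095 -0.9995] jaw deg -159.8 q [-0.583 -0.164  1.931 -0.009  1.406  2.207] F [ 1.1 -0.8 -0.4] w 87.0
t 48.25 pos [ 0.431  -0.1942  0.2384] toolx [ 0.0072 -0.0161 -0.9998] jaw deg -159.8 q [-0.583 -0.175  1.899 -0.01   1.403  2.208] F [-0.   0.3 -1. ] w 87.4
```

Call:
send_rows(deltas=[[0.002,-0.002,-0.02,0.18,-1],[0.002,-0.002,-0.02,0.18,-1],[0.002,-0.001,-0.02,0.18,-1],[0.002,0,-0.02,0.18,-1],[0,0,-0.02,0.18,-1],[0,0,-0.015,0.18,-1]])

```text
time: 49.0
tool_pos: [0.442, -0.2014, 0.1228]
orientation: [-2.975, 1.546, 0.07]
force: [1.3, 0.5, 0.4]
width: 1.005
```

```bash
python3 settle.py; python3 ax.py
```

```text
t 49.2 pos [ 0.4422 -0.2015  0.1239] toolx [ 0.0248  0.0013 -0.9997] jaw deg -96.2 q [-0.601 -0.037  1.996  0.016  1.163  1.071] F [-1.  -0.4 -0.5] w 87.1
```

Call:
send_rows(deltas=[[-0.003,0.001,-0.025,0,-1],[0,0,-0.03,0,-1],[0,0,-0.025,0,-1],[0,0,-0.01,0,-1]])

```text
time: 49.7
tool_pos: [0.444, -0.2037, 0.0381]
orientation: [3.095, 1.535, -0.167]
force: [0.2, 0.6, -0.4]
width: 0.996
```

```bash
python3 settle.py; python3 ax.py; python3 look.py s30 side 285 240 50
```

```text
t 49.9 pos [ 0.4448 -0.2043  0.0395] toolx [ 0.0368 -0.007  -0.9993] jaw deg -96.8 q [-0.602  0.091  2.049  0.018  0.968  1.077] F [ 1.4 -0.1 -0.1] w 86.9
[ 0.44495522 -0.20437191  0.03970386] [ 3.06627683  1.53288206 -0.1937297 ] [0.04968977 0.261317   0.45111564] 0.9969362872220863
```

View pics/s30.png

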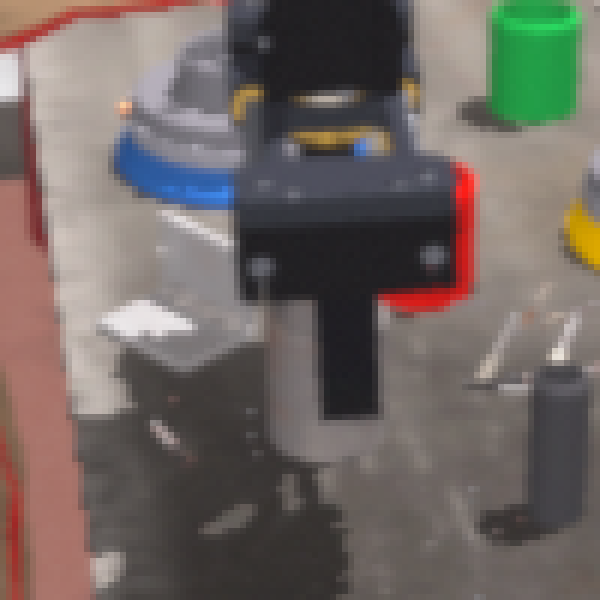

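Call:
send_rows(deltas=[[-0.005,0.003,-0.01,0,-1],[-0.001,0.001,-0.005,0,-1]])

```text
time: 50.2
tool_pos: [0.4399, -0.201, 0.0258]
orientation: [3.031, 1.53, -0.229]
force: [0.6, -1.1, -0.3]
width: 1.002
```

```bash
python3 settle.py; python3 ax.py
```

```text
t 50.4 pos [ 0.4404 -0.2014  0.0262] toolx [ 0.0404 -0.0095 -0.9991] jaw deg -96.8 q [-0.603  0.1    2.07   0.019  0.933  1.076] F [-0.5 -0.9  0.2] w 87.5
```

Call:
send_rows(deltas=[[-0.001,0.001,-0.001,0,1],[0,0,0,0,1],[0,0,0,0,1],[0,0,0,0,1],[0,0,0,0,1],[0,0,0,0,1]], squeeze=20)

```text
time: 51.15
tool_pos: [0.4399, -0.2006, 0.0256]
orientation: [3.022, 1.528, -0.238]
force: [0.4, 0.4, -0.5]
width: 0.557
```

```bash
python3 settle.py; python3 ax.py; python3 look.py s31 side 285 240 50
```

```text
t 51.35 pos [ 0.4399 -0.2006  0.0256] toolx [ 0.0413 -0.01   -0.9991] jaw deg -96.8 q [-0.602  0.098  2.073  0.019  0.931  1.077] F [-0.5  0.5  0.3] w 47.8
[ 0.43986468 -0.20059859  0.02560346] [ 3.02336745  1.52830877 -0.23705113] [-0.29340486  0.2550343  -0.21026226] 0.55573183654788
```

View pics/s31.png

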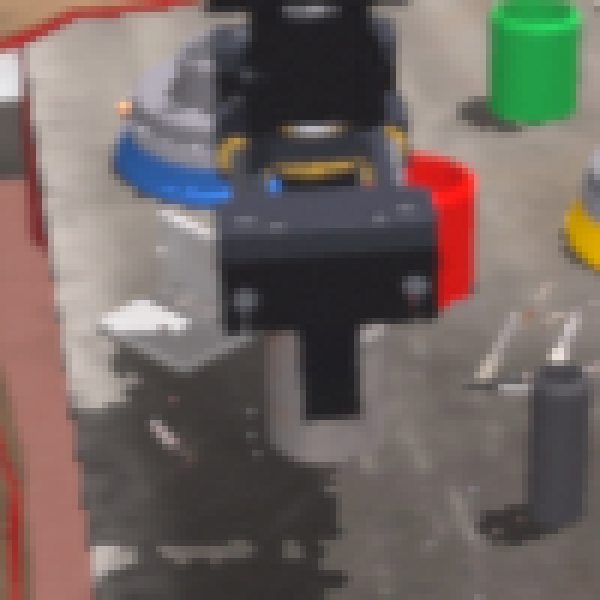

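Call:
send_rows(deltas=[[0,0,0.02,0,1],[0,0,0.03,0,1],[0,0,0.04,0,1],[0,0,0.02,0,1]])

```text
time: 51.9
tool_pos: [0.4364, -0.1985, 0.1349]
orientation: [3.104, 1.536, -0.157]
force: [-0.2, -0.5, -1.1]
width: 0.555
```

```bash
python3 settle.py; python3 ax.py
```

```text
t 52.1 pos [ 0.4355 -0.1979  0.1323] toolx [ 0.0319 -0.0039 -0.9995] jaw deg -96.8 q [-0.602 -0.074  2.015  0.016  1.173  1.081] F [-1.2 -0.2 -2.4] w 48.3
```

Call:
send_rows(deltas=[[0,0.04,0,0,1],[0,0.05,0,0,1],[0,0.05,0,0,1],[0,0.05,0,0,1],[0,0.045,0,0,1],[0,0.015,0,0,1]])

```text
time: 52.85
tool_pos: [0.4277, 0.0593, 0.1214]
orientation: [-3.014, 1.555, 0.004]
force: [0.2, -0.0, -1.7]
width: 0.56
```

```bash
python3 settle.py; python3 ax.py; python3 look.py s32 side 280 195 40
```

```text
t 53.05 pos [0.4285 0.0569 0.1221] toolx [ 1.730e-02 -9.000e-04 -9.999e-01] jaw deg -97.2 q [-0.051 -0.171  2.122 -0.     1.173  1.646] F [ 0.1 -0.4 -1.8] w 48.6
[0.42886061 0.0565066  0.12244852] [-3.06672151  1.55289258 -0.0520264 ] [ 0.43692199 -0.19041788 -1.55078617] 0.5561757990883286
```

View pics/s32.png

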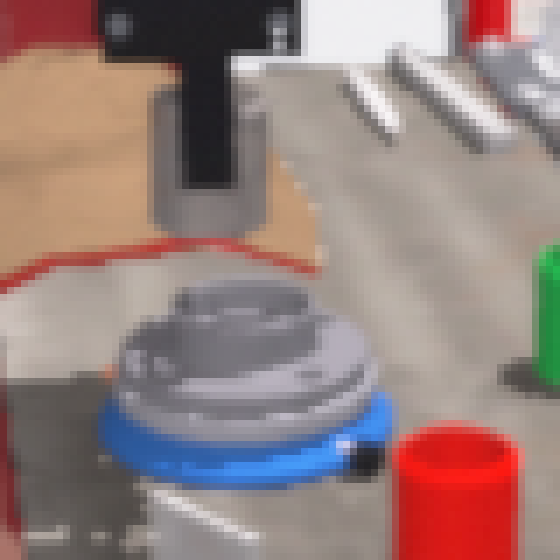

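Call:
send_rows(deltas=[[0.0125,0.004,-0.01,0,1],[0,0,-0.015,0,1]])

```text
time: 53.35
tool_pos: [0.4428, 0.0585, 0.0974]
orientation: [-3.094, 1.55, -0.082]
force: [0.1, -0.4, -2.2]
width: 0.556
```

```bash
python3 settle.py; python3 ax.py; python3 look.py s33 side 275 190 30;python3 - <<'E'
from h import *
s=grab('side')
c=[.4407,.0604]
for z in (.058,.07,.09): print(z,proj(s,[c+[z],[c[0]+.01,c[1],z],[c[0],c[1]+.01,z]]).round(2).tolist())
E
```

```text
t 53.55 pos [0.4409 0.0589 0.0969] toolx [ 0.0169 -0.0014 -0.9999] jaw deg -97.4 q [-4.400e-02 -1.000e-01  2.111e+00 -1.000e-03  1.113e+00  1.656e+00] F [-0.5 -0.5 -1.5] w 48.6
[0.44142313 0.0590148  0.0974473 ] [-3.09076913  1.55250623 -0.07834206] [ 0.54144568  0.5660444  -1.72982276] 0.5603180446871687
0.058 [[273.56, 197.52], [276.93, 197.29], [273.1, 196.26]]
0.07 [[273.47, 193.74], [276.86, 193.51], [273.01, 192.5]]
0.09 [[273.33, 187.35], [276.74, 187.14], [272.87, 186.16]]
```

View pics/s33.png

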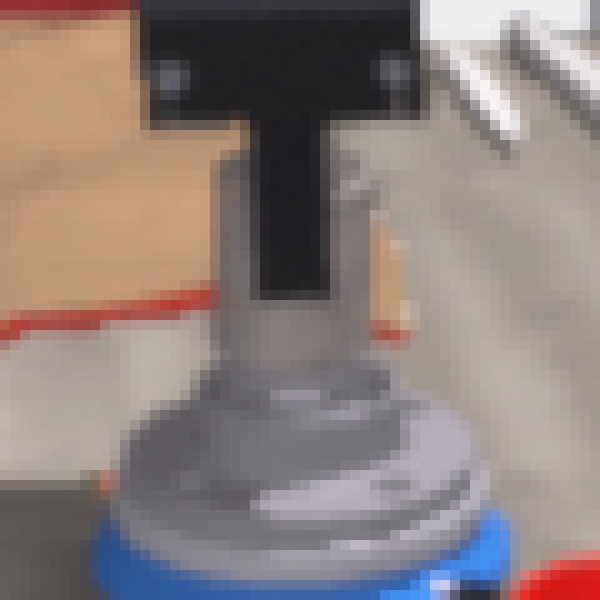

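Call:
send_rows(deltas=[[0.002,0.002,-0.007,0,1]])

```text
time: 53.78
tool_pos: [0.4447, 0.061, 0.0916]
orientation: [-3.085, 1.549, -0.072]
force: [0.2, -0.6, -0.9]
width: 0.557
```

```bash
python3 settle.py; python3 ax.py; python3 look.py s34 side 275 190 30
```

```text
t 53.98 pos [0.4436 0.0612 0.0907] toolx [ 0.0187 -0.0014 -0.9998] jaw deg -97.4 q [-3.900e-02 -8.300e-02  2.110e+00 -1.000e-03  1.097e+00  1.661e+00] F [ 0.3 -0.8 -1.4] w 48.2
[0.443738   0.06121391 0.0908383 ] [-3.08845804  1.55171335 -0.07559417] [-0.00301768 -0.16535646 -1.09277838] 0.5541341738064056
```

View pics/s34.png

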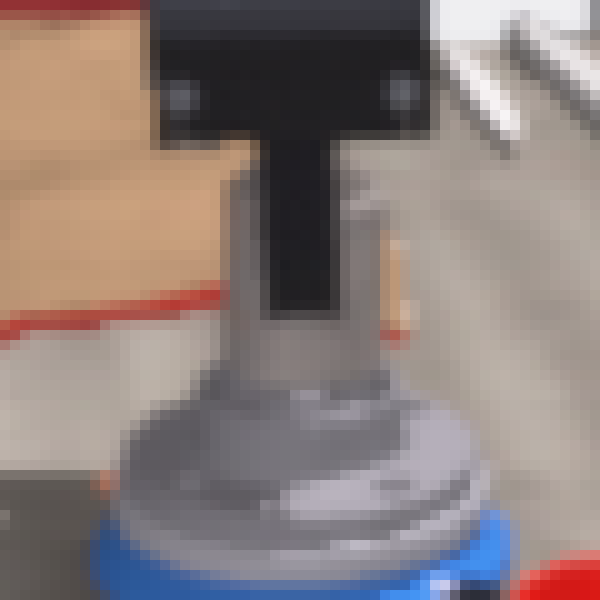

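Call:
send_rows(deltas=[[-0.0015,-0.0005,-0.008,0,1]])

```text
time: 54.15
tool_pos: [0.443, 0.0607, 0.0833]
orientation: [-3.085, 1.55, -0.072]
force: [0.9, 0.2, -1.5]
width: 0.559
```

Call:
send_rows(deltas=[[0,0,-0.006,0,1]])

```text
time: 54.28
tool_pos: [0.4426, 0.0607, 0.0766]
orientation: [-3.089, 1.55, -0.075]
force: [0.1, -1.1, -1.2]
width: 0.558
```

Call:
send_rows(deltas=[[0,0,-0.004,0,1]])

```text
time: 54.4
tool_pos: [0.4423, 0.0607, 0.0719]
orientation: [-3.088, 1.551, -0.075]
force: [0.1, 0.4, -1.4]
width: 0.555
```

Call:
send_rows(deltas=[[0,0,-0.003,0,1]])

```text
time: 54.52
tool_pos: [0.4419, 0.0609, 0.0693]
orientation: [-3.073, 1.553, -0.06]
force: [-11.9, 1.6, 27.0]
width: 0.555
```

Call:
send_rows(deltas=[[0,0,-0.002,0,1]])

```text
time: 54.65
tool_pos: [0.4421, 0.061, 0.0693]
orientation: [-3.086, 1.554, -0.073]
force: [-12.9, 0.9, 28.9]
width: 0.557
```

Home at TCP 69.3 mm (expected 69.6 mm). Opening and lifting.

Call:
send_rows(deltas=[[0,0,0.001,0,-1],[0,0,0,0,-1],[0,0,0,0,-1],[0,0,0,0,-1]])

```text
time: 55.15
tool_pos: [0.4432, 0.061, 0.0711]
orientation: [-3.083, 1.552, -0.07]
force: [0.0, -0.7, 1.0]
width: 0.923
```

Call:
send_rows(deltas=[[0,0,0.02,0,-1],[0,0,0.03,0,-1],[0,0,0.04,0,-1],[0,0,0.02,0,-1]])

```text
time: 55.65
tool_pos: [0.4401, 0.061, 0.1809]
orientation: [-3.1, 1.559, -0.087]
force: [0.8, 0.1, 0.1]
width: 1.0
```

```bash
python3 settle.py; python3 ax.py; python3 look.py s35 side 275 190 30
```

```text
t 55.85 pos [0.4391 0.061  0.1782] toolx [ 9.3e-03 -9.0e-04 -1.0e+00] jaw deg -97.3 q [-4.000e-02 -2.000e-01  2.035e+00 -1.000e-03  1.297e+00  1.659e+00] F [-0.1 -0.7 -1.5] w 87.1
[0.43848373 0.06102056 0.17746605] [-3.12795483  1.56305994 -0.11462571] [ 0.45021808 -0.3051326  -0.33521913] 0.9973691199319623
```

View pics/s35.png

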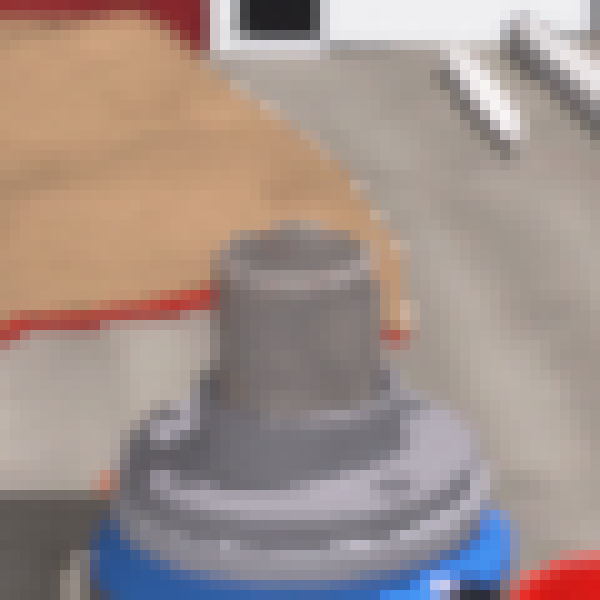

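Call:
send_rows(deltas=[[0.01,-0.045,0,0,-1],[0.011,-0.05,0,0,-1],[0.011,-0.05,0,0,-1],[0.011,-0.05,0,0,-1],[0.011,-0.05,0,0,-1],[0.011,-0.05,0,0,-1],[0.005,-0.02,0,0,-1]])

```text
time: 56.78
tool_pos: [0.5028, -0.2592, 0.1642]
orientation: [-0.627, 1.559, 2.391]
force: [-0.6, 1.0, 0.2]
width: 0.996
```

```bash
python3 settle.py; python3 ax.py
```

```text
t 56.98 pos [ 0.5029 -0.2561  0.165 ] toolx [-0.0084  0.0089 -0.9999] jaw deg -96.9 q [-0.612  0.134  1.736  0.003  1.284  1.079] F [-0.3  0.7  0.6] w 86.9
```

Call:
send_rows(deltas=[[0.005,-0.008,-0.02,0,-1],[0.004,-0.008,-0.03,0,-1],[0,0,-0.025,0,-1]])

```text
time: 57.35
tool_pos: [0.5138, -0.2677, 0.0907]
orientation: [-0.927, 1.562, 2.099]
force: [0.9, 0.3, -0.2]
width: 1.002
```

```bash
python3 settle.py; python3 ax.py;python3 look.py s36 side 328 250 40
```

```text
t 57.55 pos [ 0.5136 -0.2679  0.0917] toolx [-0.0051  0.0079 -1.    ] jaw deg -96.6 q [-0.619  0.247  1.753  0.004  1.15   1.066] F [ 0.5 -0.1  0.4] w 86.8
[ 0.5142516  -0.26865538  0.09264515] [-0.97718136  1.56325479  2.04822471] [ 0.0774311  -0.3335724   0.30875083] 1.0002684550882013
```

View pics/s36.png

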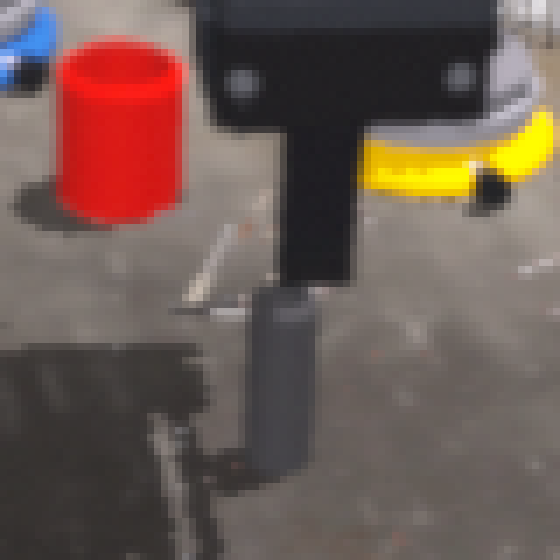

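Call:
send_rows(deltas=[[-0.002,-0.003,-0.02,0,-1],[0,0,-0.025,0,-1],[0,0,-0.015,0,-1]])

```text
time: 57.98
tool_pos: [0.5148, -0.2732, 0.0344]
orientation: [-2.623, 1.567, 0.404]
force: [-0.4, 0.3, -0.2]
width: 0.999
```

```bash
python3 settle.py; python3 ax.py;python3 look.py s37 side 328 250 40
```

```text
t 58.17 pos [ 0.5152 -0.2735  0.0356] toolx [ 0.0038  0.0014 -1.    ] jaw deg -96.6 q [-0.625  0.325  1.777  0.004  1.037  1.059] F [-0.6  0.4  0.4] w 86.7
[ 0.51570931 -0.27378499  0.03620063] [-2.88945478  1.56588396  0.13693225] [0.47573288 0.3587511  0.86393227] 0.9959670605458315
```

View pics/s37.png

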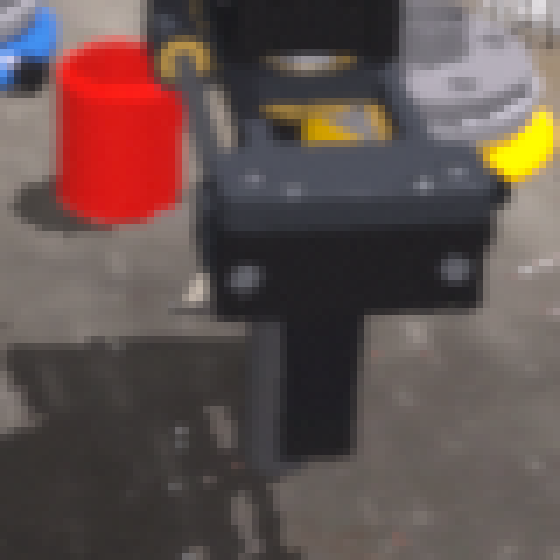

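Call:
send_rows(deltas=[[-0.0035,0.001,-0.008,0,-1],[0,0,-0.003,0,-1]])

```text
time: 58.48
tool_pos: [0.5131, -0.2736, 0.0263]
orientation: [3.098, 1.563, -0.159]
force: [0.4, -0.2, -0.1]
width: 1.0
```

```bash
python3 settle.py; python3 ax.py
```

```text
t 58.67 pos [ 0.5136 -0.2739  0.0268] toolx [ 0.008  -0.0016 -1.    ] jaw deg -96.6 q [-0.627  0.332  1.788  0.004  1.014  1.057] F [ 1.  -1.3  0.4] w 87.3
```

Call:
send_rows(deltas=[[-0.001,0.001,-0.001,0,1],[0,0,0,0,1],[0,0,0,0,1],[0,0,0,0,1],[0,0,0,0,1],[0,0,0,0,1],[0,0,0,0,1],[0,0,0,0,1],[0,0,0,0,1]], squeeze=15)

```text
time: 59.8
tool_pos: [0.5129, -0.2729, 0.0262]
orientation: [3.031, 1.562, -0.226]
force: [-0.0, 0.1, -0.7]
width: 0.246
```

```bash
python3 settle.py; python3 ax.py;python3 look.py s38 side 328 250 40
```

```text
t 60.0 pos [ 0.5129 -0.2729  0.0262] toolx [ 0.0086 -0.002  -1.    ] jaw deg -96.6 q [-0.627  0.331  1.792  0.004  1.011  1.057] F [ 0.4 -1.6  0.2] w 21.3
[ 0.51291995 -0.27291395  0.02617252] [ 3.03317951  1.56191253 -0.22350247] [-0.67100505  0.62513453  0.59226628] 0.24671630175435624
```

View pics/s38.png

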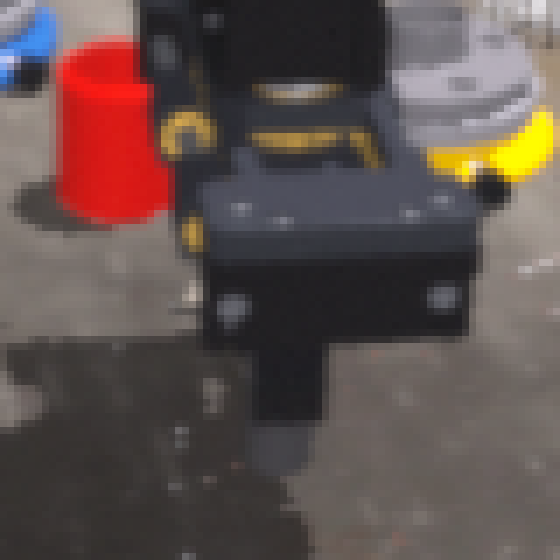

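Call:
send_rows(deltas=[[0,0,0.02,0,1],[0,0,0.03,0,1],[0,0,0.04,0,1],[0,0,0.01,0,1]])

```text
time: 60.55
tool_pos: [0.5121, -0.2724, 0.1313]
orientation: [3.075, 1.563, -0.181]
force: [0.1, -0.4, -0.6]
width: 0.252
```

```bash
python3 settle.py; python3 ax.py
```

```text
t 60.75 pos [ 0.5095 -0.2706  0.1259] toolx [ 0.0012  0.0033 -1.    ] jaw deg -96.6 q [-0.627  0.195  1.745  0.004  1.203  1.058] F [-0.7 -0.4 -2. ] w 21.6
```

Call:
send_rows(deltas=[[0.022,0.038,0,0,1],[0.026,0.045,0,0,1],[0.026,0.045,0,0,1],[0.022,0.038,0,0,1],[0.01,0.015,0,0,1]])

```text
time: 61.38
tool_pos: [0.6109, -0.0839, 0.115]
orientation: [-0.426, 1.554, 2.595]
force: [-0.8, 0.4, -1.0]
width: 0.249
```

```bash
python3 settle.py; python3 ax.py;python3 look.py s39 side 340 200 40
```

```text
t 61.58 pos [ 0.6105 -0.0871  0.1162] toolx [-0.0134  0.0075 -0.9999] jaw deg -97.0 q [-0.272  0.306  1.631  0.004  1.22   1.42 ] F [-0.  -0.4 -1.5] w 21.6
[ 0.61061467 -0.0875978   0.11656478] [-0.406773    1.55608248  2.61156188] [ 0.76642979 -0.03757178  0.08973734] 0.24762720553774675
```

View pics/s39.png

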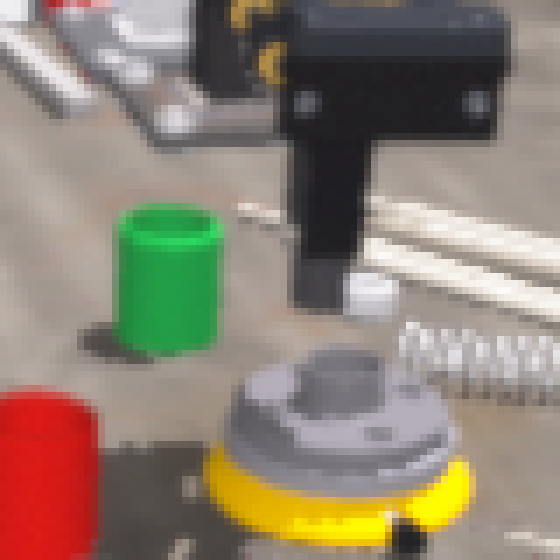

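Call:
send_rows(deltas=[[0.01,0.01,-0.004,0,1],[0.008,0.008,-0.008,0,1],[0,0,-0.008,0,1]])

```text
time: 62.0
tool_pos: [0.6297, -0.0716, 0.0963]
orientation: [-0.43, 1.558, 2.584]
force: [-0.4, -0.6, -0.9]
width: 0.248
```

```bash
python3 settle.py; python3 ax.py;python3 look.py s40 side 348 200 25;python3 - <<'E'
from h import *
s=grab('side')
c=[.6291,-.0680]
for z in (.056,.07,.08): print(z,proj(s,[c+[z],[c[0]+.01,c[1],z],[c[0],c[1]+.01,z]]).round(2).tolist())
E
```

```text
t 62.2 pos [ 0.6288 -0.0719  0.0964] toolx [-0.0121  0.0069 -0.9999] jaw deg -97.3 q [-0.24   0.362  1.599  0.004  1.194  1.457] F [0.8 0.1 0. ] w 21.7
[ 0.6290857  -0.07202945  0.09685731] [-0.4062636   1.55764292  2.6073991 ] [-0.15424361 -0.0272873  -1.02634408] 0.24219345268519568
0.056 [[348.27, 210.95], [351.72, 210.67], [347.11, 209.48]]
0.07 [[348.58, 206.29], [352.05, 206.01], [347.41, 204.85]]
0.08 [[348.8, 202.92], [352.28, 202.66], [347.63, 201.51]]
```

View pics/s40.png

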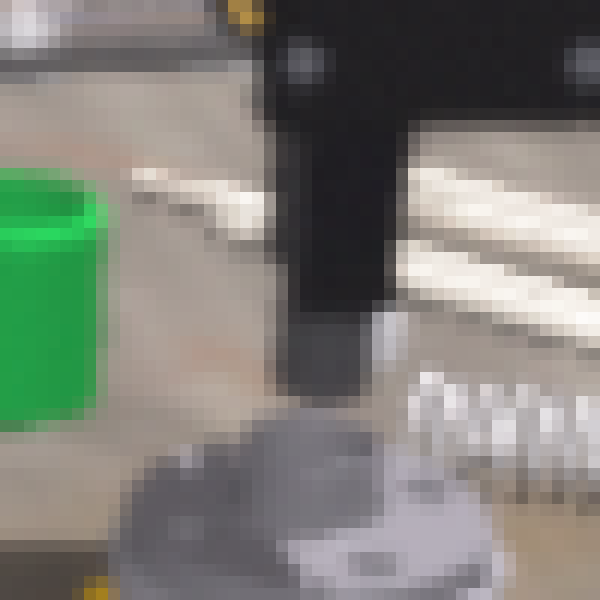

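Call:
send_rows(deltas=[[0.001,0.004,-0.006,0,1]])

```text
time: 62.42
tool_pos: [0.6309, -0.0684, 0.092]
orientation: [-0.466, 1.56, 2.547]
force: [0.0, -0.1, -0.4]
width: 0.25
```

```bash
python3 settle.py; python3 ax.py;python3 look.py s41 side 348 200 25
```

```text
t 62.62 pos [ 0.6301 -0.0678  0.0909] toolx [-0.0113  0.0067 -0.9999] jaw deg -97.3 q [-0.234  0.37   1.601  0.004  1.184  1.463] F [-0.1  0.1 -0.9] w 21.5
[ 0.63020995 -0.06796103  0.09110559] [-0.41371929  1.55802311  2.60007546] [ 0.28634447 -0.29398611 -1.6341685 ] 0.24520326249822913
```

View pics/s41.png

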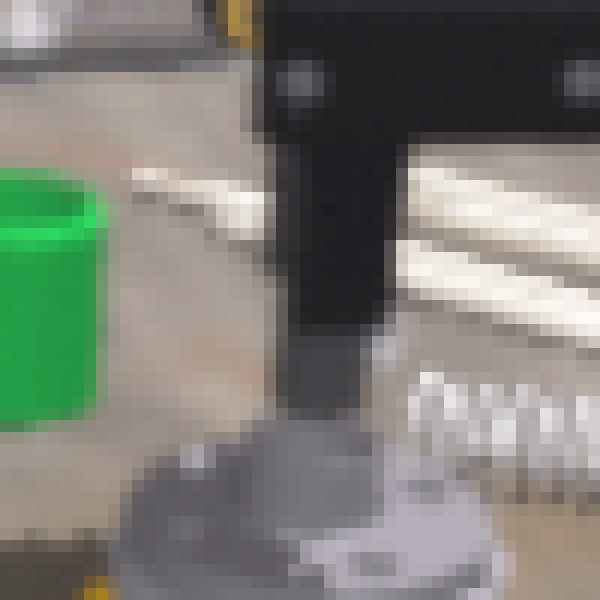

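Call:
send_rows(deltas=[[0,0,-0.008,0,1]])

```text
time: 62.8
tool_pos: [0.631, -0.0682, 0.0838]
orientation: [-0.465, 1.56, 2.549]
force: [-0.0, -1.1, -1.0]
width: 0.247
```

Call:
send_rows(deltas=[[0,0,-0.005,0,1]])

```text
time: 62.92
tool_pos: [0.6306, -0.0681, 0.0779]
orientation: [-0.44, 1.559, 2.574]
force: [-0.8, 0.1, -0.8]
width: 0.249
```

Call:
send_rows(deltas=[[0,0,-0.005,0,1]])

```text
time: 63.05
tool_pos: [0.6306, -0.0682, 0.0724]
orientation: [-0.436, 1.559, 2.578]
force: [-0.2, -0.4, -1.1]
width: 0.244
```

Call:
send_rows(deltas=[[0,0,-0.003,0,1]])

```text
time: 63.18
tool_pos: [0.6302, -0.0681, 0.0687]
orientation: [-0.413, 1.558, 2.6]
force: [0.8, 0.2, -0.5]
width: 0.25
```

Call:
send_rows(deltas=[[0,0,-0.002,0,1]])

```text
time: 63.3
tool_pos: [0.6308, -0.068, 0.068]
orientation: [-0.469, 1.559, 2.545]
force: [-3.5, 3.0, 14.6]
width: 0.244
```

Call:
send_rows(deltas=[[0,0,-0.001,0,1]])

```text
time: 63.42
tool_pos: [0.631, -0.0679, 0.0682]
orientation: [-0.476, 1.559, 2.538]
force: [-3.5, 0.1, 5.0]
width: 0.247
```

Home at TCP 68.0 mm (expected 68.2 mm). Opening and lifting away.

Call:
send_rows(deltas=[[0,0,0,0,-1],[0,0,0,0,-1],[0,0,0,0,-1],[0,0,0,0,-1]])

```text
time: 63.92
tool_pos: [0.6316, -0.0681, 0.0685]
orientation: [-0.524, 1.56, 2.489]
force: [-0.5, -0.4, -0.0]
width: 0.616
```

Call:
send_rows(deltas=[[0,0,0.02,0,-1],[0,0,0.03,0,-1],[0,0,0.04,0,-1],[0,0,0.02,0,-1],[-0.01,-0.04,0,0,-1],[-0.02,-0.05,0,0,-1],[-0.02,-0.05,0,0,-1],[-0.02,-0.05,0,0,-1],[-0.02,-0.05,0,0,-1],[-0.02,-0.04,0,0,-1]])

```text
time: 65.18
tool_pos: [0.5223, -0.3538, 0.1992]
orientation: [3.127, 1.563, -0.135]
force: [0.6, 0.3, 0.3]
width: 1.001
```

```bash
python3 settle.py; python3 ax.py;python3 - <<'E'
from h import *
f=grab('top');s=grab('side')
a=f['frame'][145:275,200:400,::-1];b=s['frame'][150:280,225:425,::-1]
cv2.imwrite('pics/fin.png',np.vstack([cv2.resize(x,None,fx=2.2,fy=2.2,interpolation=cv2.INTER_CUBIC) for x in (a,b)])[:, :])
save(f,'pics/tfin.png')
def c(im,u,v,r): return cv2.resize(im['frame'][v-r:v+r,u-r:u+r,::-1],(400,400),interpolation=cv2.INTER_NEAREST)
cv2.imwrite('pics/fin2.png',np.hstack([c(s,275,195,30),c(s,348,205,30)]))
E
```

```text
t 65.38 pos [ 0.5227 -0.3525  0.1987] toolx [ 0.007  0.    -1.   ] jaw deg -97.0 q [-0.721  0.245  1.542  0.005  1.349  0.971] F [ 0.5  0.1 -1. ] w 87.3
```

View pics/fin2.png

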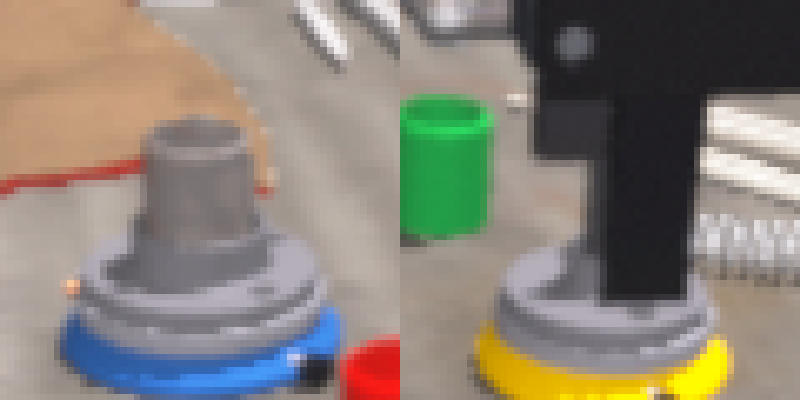

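View pics/tfin.png

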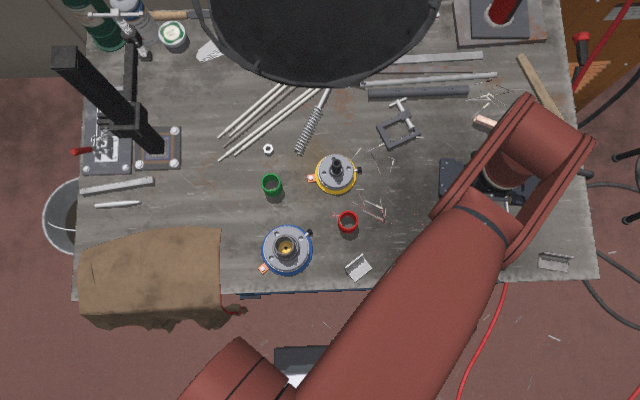

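The gripper hides the yellow joint in the side view, so I'm moving aside to check it.

Call:
send_rows(deltas=[[-0.03,-0.04,0.02,0,-1],[-0.03,-0.04,0.02,0,-1],[-0.03,-0.04,0.02,0,-1],[-0.03,-0.03,0,0,-1],[0,0,0,0,-1]])

```text
time: 66.1
tool_pos: [0.4058, -0.4969, 0.2612]
orientation: [-2.88, 1.564, 0.157]
force: [-0.0, -0.2, -0.8]
width: 0.998
```

```bash
python3 settle.py; python3 ax.py;python3 - <<'E'
from h import *
f=grab('top');s=grab('side')
def c(im,u,v,r): return cv2.resize(im['frame'][v-r:v+r,u-r:u+r,::-1],(400,400),interpolation=cv2.INTER_NEAREST)
cv2.imwrite('pics/fin3.png',np.hstack([c(f,336,170,25),c(s,348,205,30)]))
cv2.imwrite('pics/fin4.png',np.hstack([c(f,287,248,25),c(s,300,220,60)]))
# unmoved bystanders vs first frames
import pickle
a=pickle.load(open('/tmp/top0.pkl','rb'))['frame'].astype(int);d=np.abs(a-f['frame']).max(2)
for n,(u,v) in dict(nut=(268,149),angle=(357,267),soap=(457,252),green=(272,184),red=(348,221)).items(): print(n,(d[v-12:v+13,u-12:u+13]>50).sum())
print(proj(s,[[.629,-.068,.102],[.629,-.068,.056],[.4407,.0604,.099]]).round(1).tolist())
E
```

```text
t 66.3 pos [ 0.4081 -0.4945  0.2608] toolx [ 0.0074  0.0022 -1.    ] jaw deg -95.8 q [-1.008  0.235  1.438  0.007  1.467  0.663] F [ 0.9  0.7 -1. ] w 87.0
nut 0
angle 0
soap 0
green 0
red 0
[[349.3, 195.4], [348.2, 211.0], [273.3, 184.4]]
```

View pics/fin3.png

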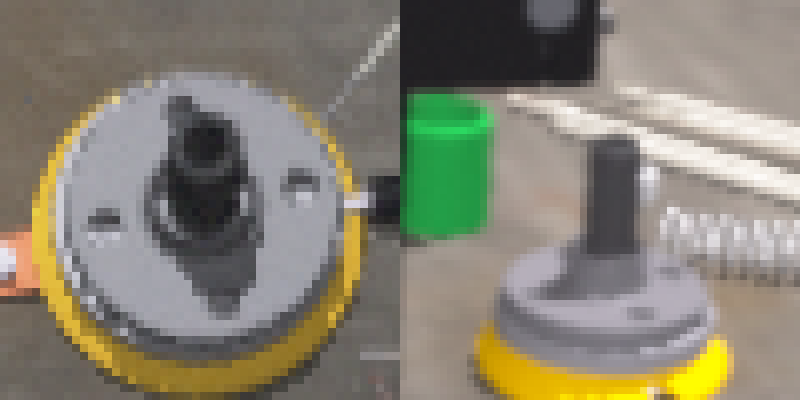

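View pics/fin4.png

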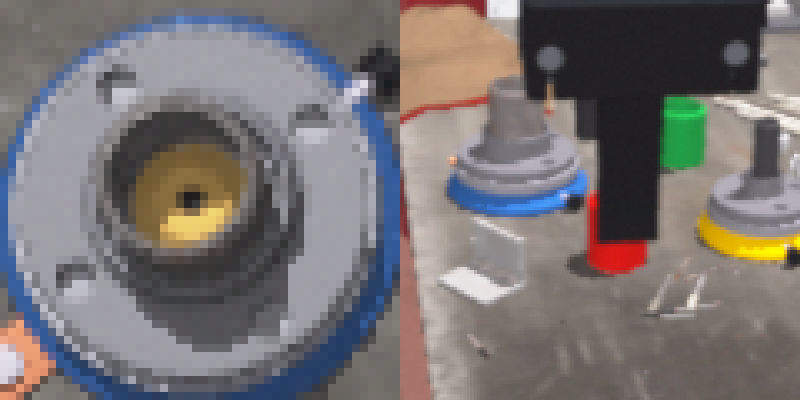

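Both joints are upright and seated, and the bystanders and decoys show no pixel change. Handing in.

```bash
python3 -c "
from station import env
print(env.finish_job())"
```

```text
the job is handed in; nothing more can be done
None
```

I took the stack apart and built both joints, then handed the job in at about 66 s of the allowed 134 s. The hand-in gives no verdict.

- **Order of work:** I stood the big stub aside on the bench. Then I put the small flange on the yellow table and the big flange on the blue one, and finally stood the big stub and then the small stub in their sockets. Each part was lowered until light contact (about 15–31 N at the wrist) and then released.
- **Seating:** The tool heights at contact matched the expected seated heights to within about 0.4 mm for both flanges and both stubs. In the last pictures both flanges lie flat over their plugs and both stubs stand upright in their sockets.
- **Bystanders:** Comparing the top view before and after, the nut, angle iron and soapstone show no change, and neither do the green and red decoys. The gripper was open and clear of everything at hand-in.
- **Disagreements:**
  - The tool tilted by up to about 5° during travel, so I levelled it with the gripper empty before fetching the big stub. The parts kept at most about 2.5° of tilt, which went when they were released.
  - The cameras and the tool position disagreed by 1–3 mm. I corrected for that by sight at each placing.

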